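# Fit the open exhaust collar onto the damper stem

### The arm

A 6-joint arm with a two-finger parallel gripper is mounted at the origin on the work surface. World frame = base frame: x ahead of the robot, y to its left, z up, the work surface at z = 0. Lengths are in m, angles in rad, forces in N, time in s.
With the tool pointing down it reaches from about 0.3 to 0.875 m from the base axis. Payload 6.4 kg.
Tool frame: the origin (TCP) lies at the very end of the fingers, on their centre line; the grasp point (between the pads) lies 19 mm behind it; y points along the fingers, x is the direction in which the jaws open and shut, and the axes are right-handed (so a half turn about y gives the same grasp; the last joint's range is limited). The gripper opens to 88 mm and grips with 3 to 60 N. Pads are 18 mm wide; open, the fingers measure 123 mm over their backs; the gripper's body (75 mm by 187 mm) begins 45 mm behind the grasp point.
Start: joints at [0.998, 0.181, 1.607, -0, 1.354, -0.206], TCP at [0.206, 0.537, 0.239] pointing down, gripper open.
Joint ranges: [-2.99, 2.99], [-0.89, 2.07], [0.3, 2.58], [-1.14, 4.28], [0, 2.63], [-3.12, 3.12]. Speed limits (rad/s): [2.57, 2.57, 3.01, 3.14, 3.14, 3.14].

### API

Orientations are given as a 3x3 rotation matrix whose columns are the frame's x, y, z axes.
In Python, from cell import arm, cams, workorder gives the robot as it stands. The module is installed in compiled form; this text tells all that it offers.
- The arm moves only by the tool drive_tool, never from a script. Its argument "rows" is text: rows parted by semicolons, each of 6 numbers parted by spaces: the shift along the tool's x, y, z in m, then the turn, a rotation vector about the tool's x, y, z in degrees. A call has exactly 10 rows; each row is the pose to reach, as a shift and turn from the pose commanded when the call began, along the tool's axes at that moment; what a row does not reach only later rows make up. A row lasts 1/12 s, in which the tool goes at most 41.7 mm and 7.16 degrees, less where a joint would pass 70% of its speed; a pose out of reach is approached as far as the arm can. A call with a gripper value outside its range is refused whole. "gripper" is the finger opening in m, from 0 to 0.0881, set as the call begins (left out, the last holds). The fingers move at their own pace and stop on an object; "force" is the grip in N (left out, the last holds). Time passes only in rows, so rows that repeat a pose let the fingers close, or fill a call up. It gives the time, the measured TCP pose, the force and the opening at its end, in the units of the state.
- arm.get_obs(): the state, without advancing time (a new reading comes with each control period).
- cams.get_image(name): name is "scene" or "top"; returns (picture, depth): 400x640x3 uint8, blue, green, red; 400x640 float32, m along the optical axis (not along the pixel's ray), 0 where there is no reading.
- cams.camera_params(name): a dict with "fx", "fy", "cx", "cy" (pixels), "distortion" ([k1, k2, p1, p2, k3] as OpenCV has them; the pictures are not rectified), "R" (3x3) and "t" (3): a world point X has camera coordinates R X + t. Camera axes: x right, y down, z forward; pixel columns grow to the right and rows downward; lengths in m; the calibration is good to about 2 mm. A picture is of the moment at which its call begins. camera_params takes no time and is no camera call.
- workorder.finish_job(): hands the job in, once; it reports no verdict.
The state is a dict: "time": time; "joint_pos": joint angles; "qvel": joint speeds; "effort": joint torques, N m; "tcp_pos": TCP position; "ee_rot": TCP orientation; "wrist_force": force on the tool from outside, world axes, zero at the start; "torque": the same for the moment, N m; "opening": finger opening in m.
Only numpy, scipy, OpenCV 4.12 (cv2) and the standard library are available. Lean on these libraries where they do the work, as an engineer would, in place of code of your own. Each camera call takes 0.05 s, during which the arm holds its last target.

### The job

Lift the open brass exhaust collar out of its parking cradle, set it down flat on the bench and let go of it, so that you can take it again by its black grip. Then slide it sideways, gap first, onto the steel stem of the exhaust damper under the red cap until the stem is well inside the bore, and leave it lying flat on the seat. Leave the lamp and the other things on the bench as they are.

Things in the scene. Friction and masses are not known exactly. Their poses are not given: they have to be found in the camera images.
- collar: Open C-shaped brass collar with a black tail, loose, 0.12-0.24 kg. Origin: bore centre, on the underside; z up when flat, +x out through the gap, tail to -x. Octagonal ring 12 mm high, 54 mm across outer flats (parallel side faces at y = +-27, 22 mm long), bore 28 mm. Centre of mass near x = -10 mm. Starts level in the cradle, underside 16 mm above the bench; lifts straight up.
- collar_gap (a point): Middle of the collar's gap at its narrowest (20 mm wide), 10 mm ahead (+x) of the bore centre, 6 mm above the underside. The gap flares outwards to 38 mm at the horn ends, 19 mm ahead of the bore centre.
- collar_grip (a point): Middle of the collar's black bakelite grip, 70 mm behind (-x of) the bore centre and 22 mm above the underside. The grip is an upright fin 10 mm thick (in y), 26 mm long (x -83 to -57), 32 mm high from the underside; a black bar 10 mm wide and 12 mm high joins it to the ring.
- cradle: Fixed parking cradle; origin on the bench under the parked ring's centre, axes as the parked collar. Dark pedestal 40 mm wide, 16 mm high, x -95 to 20; the ring's sides overhang it by 7 mm. Two aluminium spacer blocks (20 mm wide, 52 mm high, x -88 to -40) flank the tail in a 16 mm slot open at the top, so the black grip cannot be taken there.
- stem: Exhaust damper, fixed, round about its upright axis: the collar may come from any side. Origin on the bench. Foot 90 mm dia to z = 8 mm, column 52 dia, flat steel seat 72 dia with top at z = 40, bare stem 14 dia from z = 40 to 66, red cap 68 dia from 66 to 72, knob 14 dia to 78. The cap is wider than the ring, so the ring cannot go under it held by its sides.
- stem_seat (a point): Centre of the seat's top face, on the stem's axis, 40 mm above the bench.
- turntable: Small chrome turntable, fixed, 130 mm diameter, top 32 mm above the bench; origin under its centre.
- lamp: Frosted metal halide lamp standing on the turntable, loose, 62 mm diameter, 150 mm tall, brass foot 41 mm diameter; origin at the centre of its foot. Not to be disturbed.
- socket_cover: Black bakelite socket cover, loose, 68 mm diameter, 47 mm tall; origin under its centre. Not to be disturbed.
- sight_window: Round green glass sight window in a brass rim, loose, lying flat, 72 mm diameter, 10 mm thick; origin under its centre. Not to be disturbed.
- screwdriver: Screwdriver, loose, lying on the bench beyond the work. Not to be disturbed.
- screw_jar: Closed amber jar of screws, loose, 52 mm diameter, 60 mm tall; origin under its centre. Not to be disturbed.
Not all that is in view belongs to the job. Several things look just like the stem: the one meant starts farthest to the robot's left.

How it is judged:
On the way:
1. the collar lies flat on the bench, out of the cradle, and has been let go (height (world z) of collar below 0.006 m and angle between collar's own z axis and vertical below 0.1 rad and contact force between the fingers and collar below 0.1 N and linear speed of collar below 0.02 m/s), for 0.2 s.
At the end, for the whole second after the job is handed in: The collar lies flat on the damper's seat (underside within 4 mm of the seat's height, upright within 0.1 rad), the stem inside its bore (bore centre within 9 mm of the stem's axis), released and at rest (horizontal distance between collar and stem_seat below 0.009 m and z of collar in the frame of stem_seat between -0.004 and 0.004 m and angle between collar's own z axis and vertical below 0.1 rad and linear speed of collar below 0.02 m/s); the robot touches nothing.
It fails at once if the lamp is tipped or shifted by more than 30 mm (distance of lamp from where it was at the start of the episode above 0.03 m or angle between lamp's own z axis and vertical above 0.3 rad).
It fails at once if another loose thing is shifted by more than 30 mm (distance of any of socket_cover, sight_window, screwdriver, screw_jar from where it was at the start of the episode above 0.03 m).
It also fails if it takes over 54 s, if anything falls off the work surface, if the arm or the gripper's body presses on something with over 40 N, if the wrist force passes 120 N, or if a joint passes its speed limit or range.

## Working session

There is one attempt and no reset: what is moved stays moved. The work goes in short steps, Python scripts to look and compute and a tool call to move; the robot and the scene stay as the last step left them, time stands still between calls to the robot, and variables do not carry over. Pictures are saved under pics/ and viewed, and the job is handed in when it is done.

Besides the shell and the picture viewer there is one more tool, called after "Request:" as a command line: name --argument value ..., lists and objects as JSON in quotes. drive_tool: Moves the arm, as the interface text tells. Its arguments: {"type":"object","properties":{"rows":{"type":"string"},"gripper":{"type":"number"},"force":{"type":"number"}},"required":["rows"]}

```bash
mkdir -p pics; python3 - <<'E'
from cell import arm,cams,workorder
import cv2,numpy as np
o=arm.get_obs()
for k,v in o.items(): print(k,np.round(v,4).tolist())
for n in("scene","top"):
    p,d=cams.get_image(n); cv2.imwrite(f"pics/{n}0.png",p); np.save(f"pics/{n}0.npy",d)
    c=cams.camera_params(n); print(n,{k:np.round(v,4).tolist() for k,v in c.items()})
E
```

```text
time 0.0
joint_pos [0.9977, 0.1816, 1.608, -0.0, 1.3538, -0.2063]
qvel [0.0019, -0.0027, 0.0018, 0.0016, 0.0002, 0.001]
effort [0.0006, -43.3871, -34.185, 0.0704, 0.0383, -0.0002]
tcp_pos [0.2059, 0.5363, 0.2378]
ee_rot [[0.3586, -0.0009, -0.9335], [0.9335, -0.0015, 0.3586], [-0.0017, -1.0, 0.0003]]
wrist_force [0.6465, 0.5691, -0.2415]
torque [0.0063, -0.0118, 0.0109]
opening 0.0882
scene {'fx': 413.051, 'fy': 413.051, 'cx': 319.4115, 'cy': 202.9182, 'distortion': [-0.1012, 0.0, 0.0, 0.0, 0.0], 'R': [[-0.2486, 0.9686, 0.0028], [0.7539, 0.1953, -0.6273], [-0.6081, -0.1538, -0.7788]], 't': [0.1359, -0.3461, 1.8604]}
top {'fx': 492.5407, 'fy': 492.5407, 'cx': 318.3758, 'cy': 203.5235, 'distortion': [-0.0363, 0.0, 0.0, 0.0, 0.0], 'R': [[-0.023, -0.9996, -0.0141], [-0.997, 0.024, -0.0734], [0.0737, 0.0123, -0.9972]], 't': [0.0344, 0.5266, 1.4209]}
```

View pics/scene0.png

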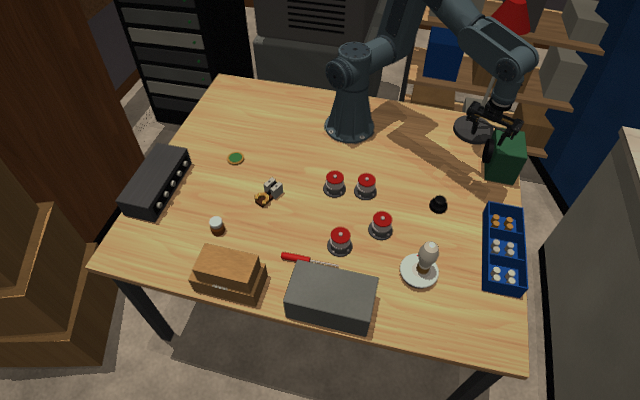

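View pics/top0.png

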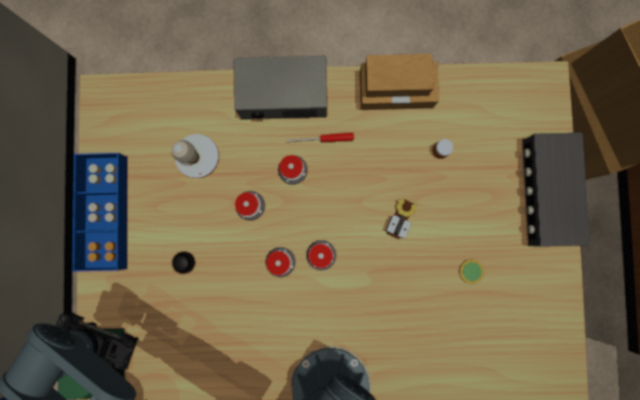

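Four candidates show the red cap: top pixels (292,168), (249,205), (280,262) and (321,255). Robot's left (+y) is image left, so (249,205) should be the one meant. I'll check this with numbers and enlarged crops.

```bash
cat > h.py <<'E'
import numpy as np,cv2
from cell import arm,cams,workorder
def cp(n):
    c=cams.camera_params(n);K=np.array([[c["fx"],0,c["cx"]],[0,c["fy"],c["cy"]],[0,0,1.]])
    return K,np.array(c["distortion"],float),np.array(c["R"]),np.array(c["t"])
def ray(n,u,v):
    K,D,R,t=cp(n);p=cv2.undistortPoints(np.array([[[u,v]]],float),K,D)[0,0]
    return -R.T@t, R.T@np.array([p[0],p[1],1])
def onz(n,u,v,z):
    o,d=ray(n,u,v);return o+d*(z-o[2])/d[2]
def pts(n,depth):
    K,D,R,t=cp(n);v,u=np.mgrid[0:400,0:640]
    p=cv2.undistortPoints(np.stack([u,v],-1).reshape(-1,1,2).astype(float),K,D).reshape(400,640,2)
    X=np.dstack([p*depth[...,None],depth]);return (X-t)@R
def proj(n,X):
    K,D,R,t=cp(n);return cv2.projectPoints(np.array(X,float).reshape(-1,1,3),cv2.Rodrigues(R)[0],t,K,D)[0][:,0]
def crop(n,img,u0,u1,v0,v1,s,name):
    cv2.imwrite(name,cv2.resize(img[v0:v1,u0:u1],None,fx=s,fy=s,interpolation=cv2.INTER_CUBIC))
E
python3 - <<'E'
from h import *
t=cv2.imread("pics/top0.png");s=cv2.imread("pics/scene0.png")
for u,v in((292,168),(249,205),(280,262),(321,255)): print(u,v,onz("top",u,v,.074).round(3))
crop("top",t,220,340,140,290,4,"pics/c1.png")
crop("top",t,375,435,190,250,10,"pics/c2.png")
crop("s",s,240,300,170,215,12,"pics/c3.png")
d=np.load("pics/top0.npy");P=pts("top",d)
np.set_printoptions(linewidth=250)
hsv=cv2.cvtColor(t,cv2.COLOR_BGR2HSV)
m=((hsv[...,0]<6)|(hsv[...,0]>174))&(hsv[...,1]>170)&(hsv[...,2]>100)
n,l,st,c=cv2.connectedComponentsWithStats(m.astype(np.uint8))
for i in range(1,n):
  if st[i,4]>100:
    q=P[l==i]; print(c[i].round(1),st[i],np.median(q,0).round(4),onz("top",*c[i],.072).round(4))
# tabletop check
print(P[300,450],P[200,350])
print((P[190:250:2,376:436:2,2]*1000).astype(int))
E
```

```text
292 168 [0.626 0.094 0.074]
249 205 [0.524 0.217 0.074]
280 262 [0.362 0.132 0.074]
321 255 [0.379 0.017 0.074]
[336.9 137. ] [321 133  32   9 214] [ 0.7219 -0.0376  0.0229] [ 0.712  -0.0358  0.072 ]
[290.3 166.2] [279 156  23  22 351] [0.6323 0.0989 0.0709] [0.6315 0.0985 0.072 ]
[245.9 203.6] [236 193  21  22 340] [0.5275 0.226  0.0709] [0.5281 0.2261 0.072 ]
[320.  255.5] [309 244  23  24 372] [0.3769 0.0205 0.0714] [0.3775 0.0201 0.072 ]
[277.2 262.6] [266 252  23  23 374] [0.3613 0.1412 0.0711] [0.3603 0.1405 0.072 ]
[ 0.23602683 -0.35737089 -0.00573135] [ 0.53646772 -0.07144239  0.00550617]
[[  -3   -1   -1   -9   -4    0    2   -5    0   -2    3    2    1   -1   -3   -2   -1   -4   -7   -8   -5   -4    3   -3   -1    6   -4    0    3    0]
 [   7   -4   -9    6   -2    0   -5    1    0    2   -1   -4   -1   -5   -5   -1   -1    0    0    8    2    0   -4   -4    4   -4    1   -2   -4    1]
 [   0   -1    5    0    0   -3    0   -3   -3    3    1   -7    4   -2   -1    3   -2   -2   -2    0   -1   -5   -2   -4    2    1    1    1    0   -1]
 [   0   -5    5   -2   -4    2   -3 
[... 3394 characters left out ...]
3    1    3   -1   -1    4    0    0   -4    0    6   -3   -2   -2    3   -2   -2    2]
 [  -3   -6   -3    5    0   -5   -6    4    0   -8    0    2   -1    0   -6   -3    0    5    0    0    1   -7   -6   -3   -2   -2   -6    1    0   -1]
 [   0    0    2    0    3   -2    1    0   -2   -1    4   -7    2    0    0    0    0    3    0   -6    0   -7   -5    2    0    0    0    0    1    0]
 [  -1   -1    4    1   -3    1    3   -5   -6   -2    0    0    0    2    3    0   -1    0   -2   -2   -9   -5   -2    2   -3    1   -2    2    0   -1]
 [   0   -5 1456    0    1    3   -2   -1    0   -2   -2    0   -1    0   -6   -7    1   -1    0   -1   -4    1   -2    1    0   -1    5   -2   -2    1]]
```

View pics/c1.png

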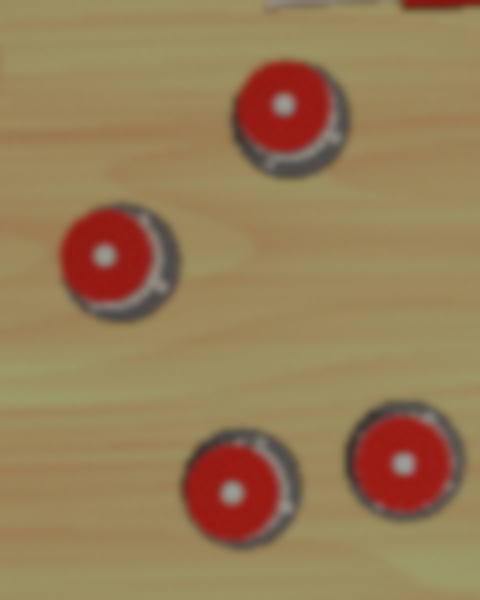

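View pics/c2.png

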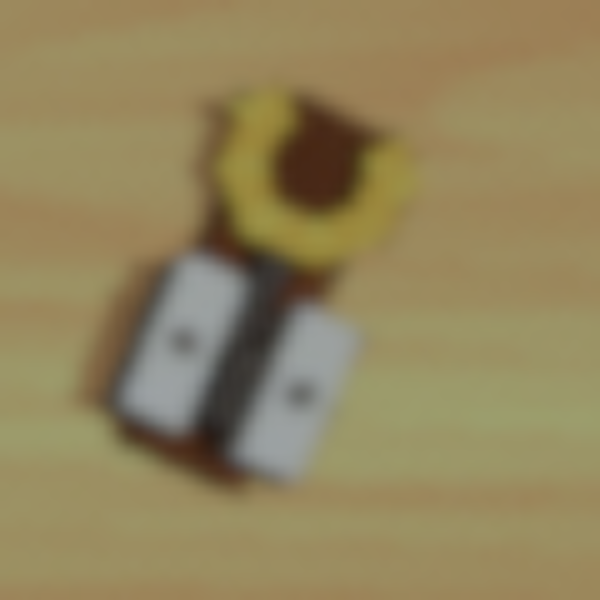

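View pics/c3.png

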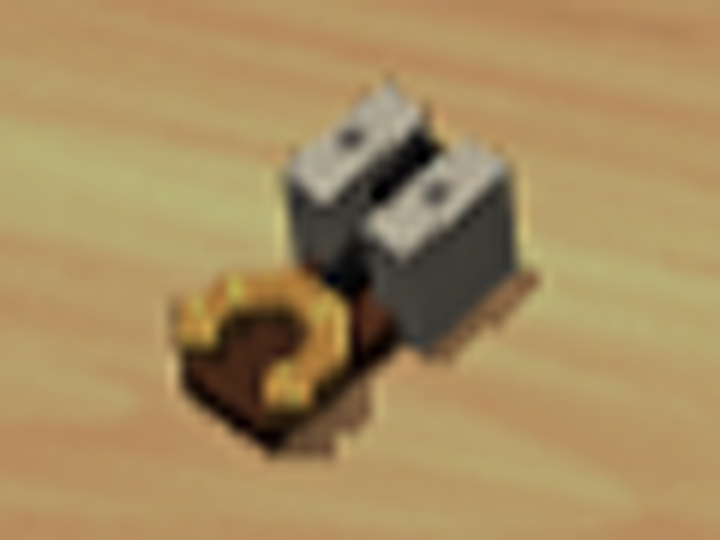

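c1 shows the leftmost knob at top pixel (246,204), with y=0.226 m against 0.141, 0.099 and 0.020 for the others. That makes the stem about (0.528, 0.226). c2 and c3 show the collar in its cradle, with the gap pointing up-right in the top view. Next I'll fit its pose.

```bash
cat > fit.py <<'E'
from h import *
from scipy.optimize import minimize
a=27;b=11
def ring_poly():
    th=np.linspace(np.radians(45.6),np.radians(360-45.6),40)   # bore r14, gap 20 wide at x=10
    inner=np.c_[14*np.cos(th),14*np.sin(th)]
    outer=np.array([[19,-19.],[11,-27],[-11,-27],[-27,-11],[-27,11],[-11,27],[11,27],[19,19]])
    return np.vstack([inner,outer])/1000
def poly_fin(): return np.array([[-83,-5],[-57,-5],[-57,5],[-83,5]])/1000
def blk(s): return np.array([[-88,8*s],[-40,8*s],[-40,28*s],[-88,28*s]])/1000
def W(p,pose,z):
    x,y,th=pose;c,s=np.cos(th),np.sin(th)
    return np.c_[p@np.array([[c,-s],[s,c]]).T+[x,y],np.full(len(p),z)]
S=8
def render(n,polys,u0,v0,w,h):
    m=np.zeros((h*S,w*S),np.float32)
    for p in polys:
        q=proj(n,p); q=((q-[u0,v0]+.5)*S-.5)
        cv2.fillPoly(m,[np.round(q*16).astype(np.int32)],1.0,shift=4)
    return cv2.resize(m,(w,h),interpolation=cv2.INTER_AREA)
def fit(n,mask,mk,p0,box,scale=(.01,.01,.1)):
    u0,v0,w,h=box;M=mask[v0:v0+h,u0:u0+w].astype(np.float32)
    f=lambda q:((render(n,mk(q),u0,v0,w,h)-M)**2).sum()/M.sum()
    best=None
    for sc in(1,.3,.1):
        sim=np.array([p0]+[np.array(p0)+np.eye(3)[i]*scale[i]*sc for i in range(3)])
        r=minimize(f,p0,method="Nelder-Mead",options=dict(initial_simplex=sim,maxiter=300));p0=r.x
    return r.x,r.fun
E
python3 - <<'E'
from fit import *
for n,box in(("top",(375,190,60,60)),("scene",(240,170,60,45))):
    img=cv2.imread(f"pics/{n}0.png");hsv=cv2.cvtColor(img,cv2.COLOR_BGR2HSV)
    u0,v0,w,h=box
    B,G,R=[img[...,i].astype(int) for i in range(3)]
    al=(abs(R-B)<40)&(R>110)
    ye=(hsv[...,0]>15)&(hsv[...,0]<35)&(hsv[...,1]>140)&(hsv[...,2]>90)
    print(n,al[v0:v0+h,u0:u0+w].sum(),ye[v0:v0+h,u0:u0+w].sum())
    # init from direction: top
    rc=onz("top",405.8,207,.028)[:2]; bc=onz("top",399,226,.052)[:2]
    th=np.arctan2(*(rc-bc)[::-1])
    p0=[*rc,th]; print(p0)
    pb,fb=fit(n,al,lambda q:[W(blk(1),q,.052),W(blk(-1),q,.052)],p0,box)
    pr,fr=fit(n,ye,lambda q:[W(ring_poly(),q,.028)],p0,box)
    print("blk",pb.round(4),fb,"ring",pr.round(4),fr)
    big=cv2.resize(img[v0:v0+h,u0:u0+w],None,fx=10,fy=10,interpolation=cv2.INTER_CUBIC)
    for pose,c in((pb,(255,0,0)),(pr,(0,0,255))):
        for P,z in((ring_poly(),.028),(blk(1),.052),(blk(-1),.052),(poly_fin(),.048)):
            q=((proj(n,W(P,pose,z))-[u0,v0]+.5)*10).astype(int)
            cv2.polylines(big,[q],True,c,1)
    cv2.imwrite(f"pics/fit_{n}.png",big)
E
```

```text
top 263 175
[np.float64(0.5104122985719841), np.float64(-0.23155139292999133), np.float64(-0.42884596446332685)]
blk [ 0.5127 -0.2325 -0.4304] 0.0830133855342865 ring [ 0.5124 -0.2313 -0.4297] 0.20501115918159485
scene 101 79
[np.float64(0.5104122985719841), np.float64(-0.23155139292999133), np.float64(-0.42884596446332685)]
blk [ 0.5173 -0.2344 -0.4323] 0.119140625 ring [ 0.5173 -0.2347 -0.4299] 0.06807815283536911
```

View pics/fit_top.png

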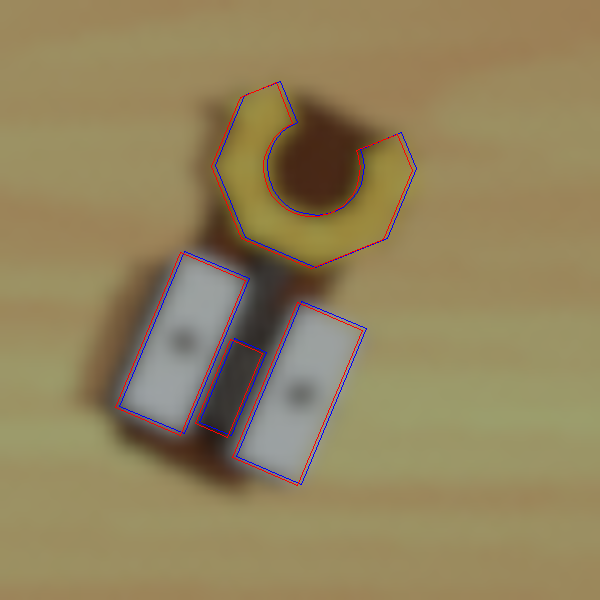

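View pics/fit_scene.png

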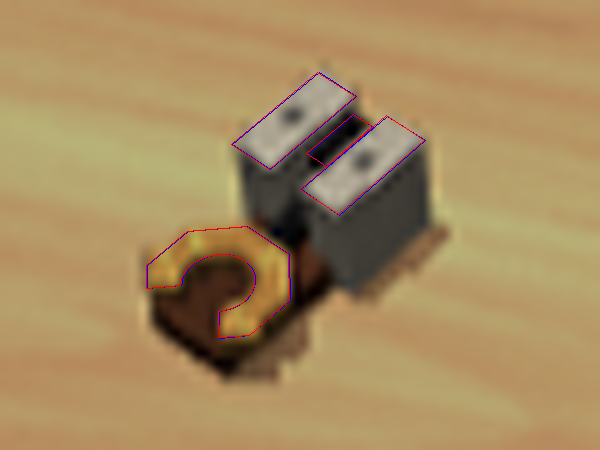

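```bash
cat >> h.py <<'E'
def delta(target,phi=None):
    o=arm.get_obs();R=np.array(o["ee_rot"]);p=np.array(o["tcp_pos"])
    print("t",round(float(o["time"]),2),"tcp",p.round(4),"phi",np.degrees(np.arctan2(R[1,0],R[0,0])).round(2),"open",round(float(o["opening"]),4),"F",np.round(o["wrist_force"],1))
    if target is not None: print("shift mm",(R.T@(np.array(target)-p)*1000).round(1))
    if phi is not None: 
        c,s=np.cos(np.radians(phi)),np.sin(np.radians(phi));T=np.array([[c,0,-s],[s,0,c],[0,-1,0]])
        print("rotvec deg",np.degrees(cv2.Rodrigues(R.T@T)[0].ravel()).round(2))
E
python3 - <<'E'
from h import *
t=cv2.imread("pics/scene0.png")
hsv=cv2.cvtColor(t,cv2.COLOR_BGR2HSV)
m=((hsv[...,0]<6)|(hsv[...,0]>174))&(hsv[...,1]>150)&(hsv[...,2]>80)
n,l,st,c=cv2.connectedComponentsWithStats(m.astype(np.uint8))
for i in range(1,n):
  if st[i,4]>80: print(c[i].round(1),st[i],onz("scene",*c[i],.072).round(4))
print("lamp foot~",onz("scene",419,271,.032),onz("top",197,157,.032))
crop("s",t,320,440,165,260,6,"pics/c4.png")
delta([.514,-.232,.12],65.4-0)
E
```

```text
[513.6  15.8] [492   0  38  35 905] [-1.2104  0.782   0.072 ]
[334.4 177.2] [326 171  18  13 167] [0.3848 0.0172 0.072 ]
[366.3 179.8] [358 173  17  14 168] [0.3674 0.137  0.072 ]
[382. 219.] [373 212  19  15 209] [0.5358 0.2234 0.072 ]
[340.  235.1] [331 227  19  17 235] [0.6391 0.0958 0.072 ]
[293.6 256.8] [281 252  29  10 155] [ 0.7609 -0.0322  0.072 ]
lamp foot~ [0.68767048 0.37743813 0.032     ] [0.67187971 0.37513735 0.032     ]
t 0.1 tcp [0.2059 0.5364 0.2379] phi 68.99 open 0.0882 F [ 0.4 -0.   0.3]
shift mm [-606.6  118.6 -563.1]
rotvec deg [-0.02  3.59 -0.08]
```

View pics/c4.png

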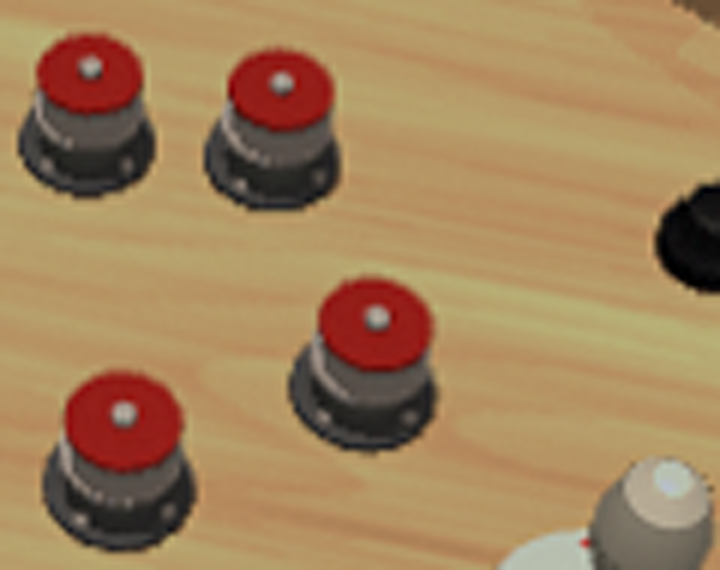

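c4 shows the same four, and the rightmost at scene pixel (382,219) is the target. The scene camera reads about 7 mm off the top camera in a steady direction, so I'll check both against the gripper once it's over the collar.

Request:
drive_tool --rows "-0.015 0 -0.014 0 0 0;-0.04 0 -0.037 0 0 0;-0.065 0 -0.060 0 0 0;-0.09 0 -0.083 0 0 0;-0.115 0 -0.106 0 0 0;-0.14 0 -0.13 0 0 0;-0.165 0 -0.153 0 0 0;-0.19 0 -0.176 0 0 0;-0.215 0 -0.2 0 0 0;-0.24 0 -0.223 0 0 0" --gripper 0.088

```text
time: 0.93
tcp_pos: [0.3283, 0.2312, 0.2385]
ee_rot: [[0.358, -0.0, -0.934], [0.934, -0.0, 0.358], [-0.0, -1.0, 0.0]]
wrist_force: [0.3, 0.4, -0.2]
opening: 0.0882
```

Request:
drive_tool --rows "-0.025 0 -0.023 0 0 0;-0.05 0 -0.046 0 0 0;-0.075 0 -0.07 0 0 0;-0.1 0 -0.093 0 0 0;-0.125 0 -0.116 0 0 0;-0.15 0 -0.14 0 0 0;-0.175 0.01 -0.162 0 0 0;-0.2 0.02 -0.185 0 0 0;-0.225 0.035 -0.209 0 0 0;-0.25 0.05 -0.232 0 0 0"

```text
time: 1.77
tcp_pos: [0.4557, -0.0857, 0.1883]
ee_rot: [[0.359, 0.001, -0.933], [0.933, -0.0, 0.359], [0.0, -1.0, -0.001]]
wrist_force: [0.6, 0.3, 1.0]
opening: 0.088
```

```bash
python3 - <<'E'
from h import *
delta([.514,-.232,.12],65.4)
E
```

```text
t 1.77 tcp [ 0.4557 -0.0857  0.1883] phi 68.96 open 0.088 F [0.6 0.3 1. ]
shift mm [-115.6   68.4 -106.9]
rotvec deg [0.05 3.56 0.  ]
```

Request:
drive_tool --rows "-0.025 0.01 -0.023 0 0 0;-0.05 0.02 -0.046 0 1 0;-0.075 0.03 -0.07 0 2 0;-0.095 0.04 -0.088 0 3 0;-0.107 0.05 -0.098 0 3.6 0;-0.112 0.06 -0.103 0 3.6 0;-0.113 0.067 -0.104 0 3.6 0;-0.113 0.067 -0.104 0 3.6 0;-0.113 0.067 -0.104 0 3.6 0;-0.113 0.067 -0.104 0 3.6 0"

```text
time: 2.6
tcp_pos: [0.5118, -0.2255, 0.1222]
ee_rot: [[0.415, 0.0, -0.91], [0.91, -0.0, 0.415], [0.0, -1.0, -0.0]]
wrist_force: [-0.2, 0.8, -0.4]
opening: 0.0881
```

```bash
python3 - <<'E'
from h import *
delta([.514,-.232,.12],65.4)
o=arm.get_obs();R=np.array(o["ee_rot"]);p=np.array(o["tcp_pos"])
for n,b in(("scene",(230,310,120,210)),("top",(370,440,170,250))):
    i,d=cams.get_image(n);cv2.imwrite(f"pics/{n}1.png",i)
    u0,u1,v0,v1=b;big=cv2.resize(i[v0:v1,u0:u1],None,fx=6,fy=6,interpolation=cv2.INTER_CUBIC)
    for s in(-1,1):
        for q in(p+R@[s*.0617,0,0],p+R@[s*.044,0,0]):
            a=((proj(n,q)[0]-[u0,v0]+.5)*6).astype(int);cv2.circle(big,tuple(int(x) for x in a),3,(0,255,0),-1)
    cv2.imwrite(f"pics/g_{n}.png",big)
E
```

```text
t 2.6 tcp [ 0.5118 -0.2255  0.1222] phi 65.46 open 0.0881 F [-0.2  0.8 -0.4]
shift mm [-5.   2.2 -4.7]
rotvec deg [0.01 0.06 0.  ]
```

View pics/g_scene.png

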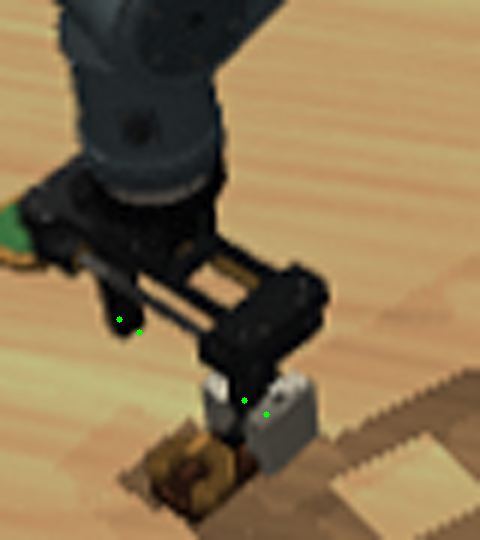

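View pics/g_top.png

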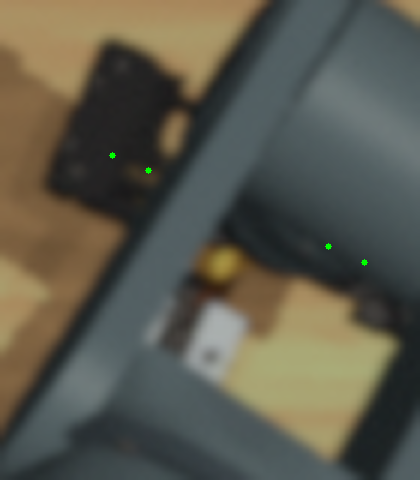

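```bash
python3 - <<'E'
from h import *
o=arm.get_obs();R=np.array(o["ee_rot"]);p=np.array(o["tcp_pos"])
i=cv2.imread("pics/scene1.png");u0,u1,v0,v1=240,290,160,205
big=cv2.resize(i[v0:v1,u0:u1],None,fx=14,fy=14,interpolation=cv2.INTER_CUBIC);big=cv2.convertScaleAbs(big,alpha=1.6,beta=20)
raw=big.copy()
for s in(-1,1):
    q=[p+R@[s*a/1000,0,b/1000] for a,b in((44,-9),(61.5,-9),(61.5,9),(44,9))]
    cv2.polylines(big,[((proj("scene",q)-[u0,v0]+.5)*14).astype(int)],True,(0,255,0),1)
cv2.imwrite("pics/g2.png",big)
E
```

```text
(no output)
```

View pics/g2.png

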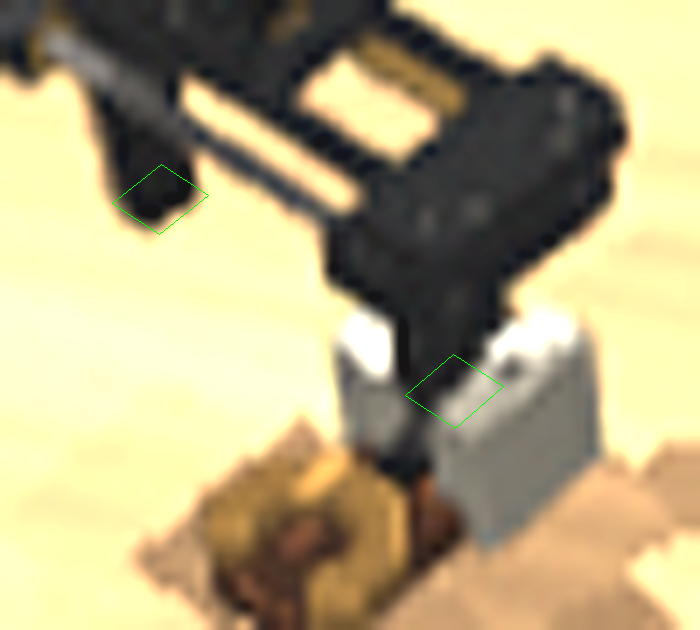

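The green tip outline at z=0.122 lands within about 2 mm of the visible finger tip, at crop (150,228) against the predicted (160,234). I'll use the mean of the two cameras for the collar: (0.515,-0.233), yaw -24.6°.

```bash
python3 - <<'E'
from h import *
delta([.513,-.2325,.005],65.4)
E
```

```text
t 2.7 tcp [ 0.5121 -0.2259  0.1226] phi 65.46 open 0.0882 F [-0.7  0.1 -0.6]
shift mm [ -5.6 117.6  -3.4]
rotvec deg [ 0.07  0.06 -0.01]
```

Request:
drive_tool --rows "-0.003 0.01 -0.002 0 0 0;-0.0055 0.025 -0.0035 0 0 0;-0.0055 0.04 -0.0035 0 0 0;-0.0055 0.055 -0.0035 0 0 0;-0.0055 0.068 -0.0035 0 0 0;-0.0055 0.08 -0.0035 0 0 0;-0.0055 0.09 -0.0035 0 0 0;-0.0055 0.09 -0.0035 0 0 0;-0.0055 0.09 -0.0035 0 0 0;-0.0055 0.09 -0.0035 0 0 0"

```text
time: 3.53
tcp_pos: [0.5131, -0.2333, 0.0322]
ee_rot: [[0.416, 0.001, -0.909], [0.909, -0.001, 0.416], [-0.0, -1.0, -0.001]]
wrist_force: [0.1, 0.8, 0.0]
opening: 0.088
```

```bash
python3 - <<'E'
from h import *
delta([.513,-.2325,.005],65.4)
i,d=cams.get_image("scene");cv2.imwrite("pics/scene2.png",i)
b=cv2.convertScaleAbs(i,alpha=1.5,beta=20);crop("",b,230,300,150,210,10,"pics/g3.png")
E
```

```text
t 3.53 tcp [ 0.5131 -0.2333  0.0322] phi 65.39 open 0.088 F [0.1 0.8 0. ]
shift mm [ 0.7 27.2  0.5]
rotvec deg [ 0.05 -0.01 -0.01]
```

View pics/g3.png

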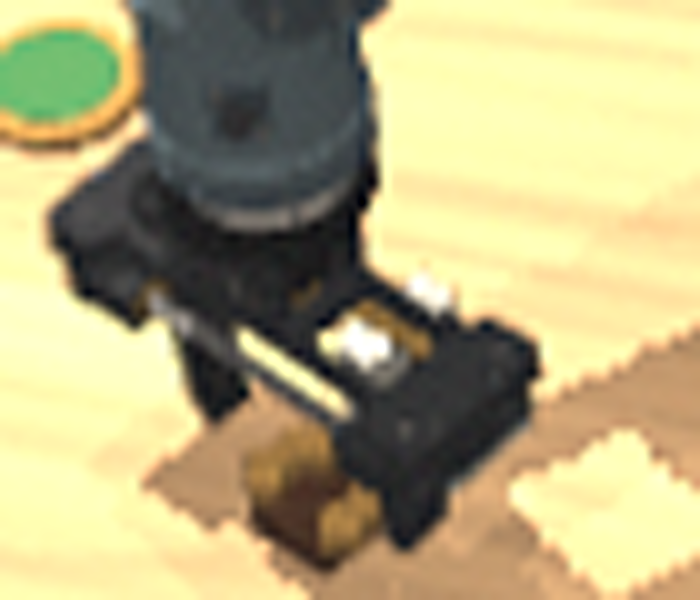

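The tips, at crop (215,415) and (405,545), straddle the ring evenly. I'll lower and close.

Request:
drive_tool --rows "0 0.007 0 0 0 0;0 0.014 0 0 0 0;0 0.021 0 0 0 0;0 0.0265 0 0 0 0;0 0.0265 0 0 0 0;0 0.0265 0 0 0 0;0 0.0265 0 0 0 0;0 0.0265 0 0 0 0;0 0.0265 0 0 0 0;0 0.0265 0 0 0 0"

```text
time: 4.42
tcp_pos: [0.5129, -0.2332, 0.0056]
ee_rot: [[0.417, 0.001, -0.909], [0.909, -0.0, 0.417], [-0.0, -1.0, -0.001]]
wrist_force: [0.2, -0.4, -1.2]
opening: 0.088
```

Request:
drive_tool --rows "0 0 0 0 0 0;0 0 0 0 0 0;0 0 0 0 0 0;0 0 0 0 0 0;0 0 0 0 0 0;0 0 0 0 0 0;0 0 0 0 0 0;0 0 0 0 0 0;0 0 0 0 0 0;0 0 0 0 0 0" --gripper 0.04 --force 30

```text
time: 5.25
tcp_pos: [0.5126, -0.233, 0.0052]
ee_rot: [[0.417, -0.0, -0.909], [0.909, 0.0, 0.417], [0.0, -1.0, 0.0]]
wrist_force: [-0.1, 1.4, -0.2]
opening: 0.0536
```

Request:
drive_tool --rows "0 -0.005 0 0 0 0;0 -0.012 0 0 0 0;0 -0.022 0 0 0 0;0 -0.032 0 0 0 0;0 -0.042 0 0 0 0;0 -0.052 0 0 0 0;0 -0.06 0 0 0 0;0 -0.06 0 0 0 0;0 -0.06 0 0 0 0;0 -0.06 0 0 0 0"

```text
time: 6.08
tcp_pos: [0.5124, -0.2329, 0.065]
ee_rot: [[0.417, -0.0, -0.909], [0.909, 0.0, 0.417], [0.0, -1.0, 0.0]]
wrist_force: [0.2, 1.0, -0.7]
opening: 0.0538
```

```bash
python3 - <<'E'
from h import *
delta([.513,-.10,.065],65.4)
i,d=cams.get_image("scene");cv2.imwrite("pics/scene3.png",i)
b=cv2.convertScaleAbs(i,alpha=1.5,beta=20);crop("",b,230,300,150,210,10,"pics/g4.png")
E
```

```text
t 6.08 tcp [ 0.5124 -0.2329  0.065 ] phi 65.39 open 0.0538 F [ 0.2  1.  -0.7]
shift mm [121.    0.   54.8]
rotvec deg [-0.03 -0.01  0.  ]
```

View pics/g4.png

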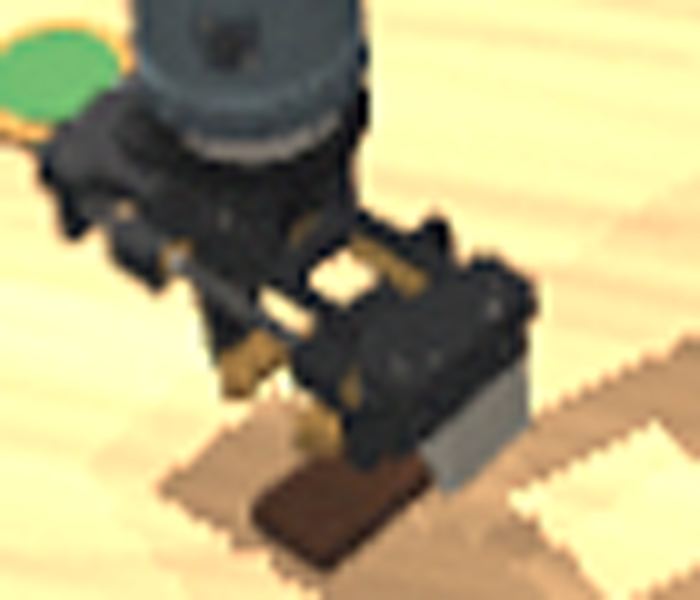

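The collar is held and clear of the cradle, whose pedestal is now bare. I'll carry it to open bench.

Request:
drive_tool --rows "0.006 0 0.003 0 0 0;0.02 0 0.009 0 0 0;0.036 0 0.016 0 0 0;0.054 0 0.024 0 0 0;0.072 0 0.032 0 0 0;0.09 0 0.04 0 0 0;0.108 0 0.048 0 0 0;0.118 0 0.053 0 0 0;0.121 0.005 0.055 0 0 0;0.121 0.015 0.055 0 0 0"

```text
time: 6.97
tcp_pos: [0.5137, -0.0993, 0.0506]
ee_rot: [[0.415, 0.002, -0.91], [0.91, -0.001, 0.415], [-0.0, -1.0, -0.002]]
wrist_force: [-0.2, 0.0, -1.8]
opening: 0.0536
```

Request:
drive_tool --rows "0 0.01 0 0 0 0;0 0.02 0 0 0 0;0 0.03 0 0 0 0;0 0.038 0 0 0 0;0 0.044 0 0 0 0;0 0.048 0 0 0 0;0 0.051 0 0 0 0;0 0.0525 0 0 0 0;0 0.0525 0 0 0 0;0 0.0525 0 0 0 0"

```text
time: 7.8
tcp_pos: [0.5126, -0.1004, 0.0003]
ee_rot: [[0.416, -0.002, -0.909], [0.909, 0.0, 0.416], [-0.001, -1.0, 0.002]]
wrist_force: [-15.4, 3.2, 30.2]
opening: 0.0533
```

I set the height wrong: the fingertips reach below the ring, so they met the bench (30 N) with the collar still 11 mm up. I'll back off to just clear of it and let the collar drop the short way flat.

Request:
drive_tool --rows "0 -0.003 0 0 0 0;0 -0.003 0 0 0 0;0 -0.003 0 0 0 0;0 -0.003 0 0 0 0;0 -0.003 0 0 0 0;0 -0.003 0 0 0 0;0 -0.003 0 0 0 0;0 -0.003 0 0 0 0;0 -0.003 0 0 0 0;0 -0.003 0 0 0 0"

```text
time: 8.63
tcp_pos: [0.5129, -0.1001, 0.0006]
ee_rot: [[0.416, -0.0, -0.909], [0.909, 0.0, 0.416], [0.0, -1.0, 0.0]]
wrist_force: [-0.7, 0.2, -2.2]
opening: 0.0539
```

```bash
python3 - <<'E'
from h import *
delta(None)
i,d=cams.get_image("scene");cv2.imwrite("pics/scene4.png",i)
b=cv2.convertScaleAbs(i,alpha=1.5,beta=20);crop("",b,260,330,150,210,10,"pics/g5.png")
E
```

```text
t 8.63 tcp [ 0.5129 -0.1001  0.0006] phi 65.39 open 0.0539 F [-0.7  0.2 -2.2]
```

View pics/g5.png

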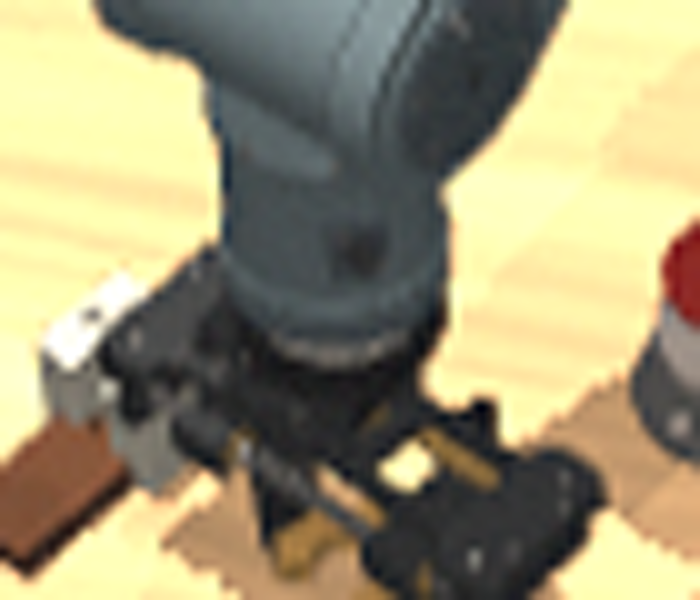

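Request:
drive_tool --rows "0 0 0 0 0 0;0 0 0 0 0 0;0 0 0 0 0 0;0 0 0 0 0 0;0 0 0 0 0 0;0 0 0 0 0 0;0 0 0 0 0 0;0 0 0 0 0 0;0 0 0 0 0 0;0 0 0 0 0 0" --gripper 0.088

```text
time: 9.52
tcp_pos: [0.5131, -0.1001, 0.0007]
ee_rot: [[0.417, 0.0, -0.909], [0.909, -0.0, 0.417], [-0.0, -1.0, -0.0]]
wrist_force: [0.0, 0.4, 1.1]
opening: 0.0881
```

Request:
drive_tool --rows "0 -0.01 0 0 0 0;0 -0.03 0 0 0 0;0 -0.055 0 0 0 0;0 -0.08 0 0 0 0;0 -0.1 0.01 0 0 0;0 -0.12 0.04 0 0 0;0 -0.14 0.075 0 0 0;0 -0.15 0.11 0 0 0;0 -0.15 0.14 0 0 0;0 -0.15 0.15 0 0 0"

```text
time: 10.35
tcp_pos: [0.3737, -0.0359, 0.1512]
ee_rot: [[0.416, -0.0, -0.909], [0.909, 0.0, 0.416], [0.0, -1.0, 0.0]]
wrist_force: [0.5, -1.4, -0.1]
opening: 0.088
```

```bash
python3 - <<'E'
from h import *
delta(None)
for n in("scene","top"):
    i,d=cams.get_image(n);cv2.imwrite(f"pics/{n}5.png",i);np.save(f"pics/{n}5.npy",d)
crop("",cv2.imread("pics/scene5.png"),250,330,170,240,9,"pics/g6.png")
E
```

```text
t 10.35 tcp [ 0.3737 -0.0359  0.1512] phi 65.43 open 0.088 F [ 0.5 -1.4 -0.1]
```

View pics/g6.png

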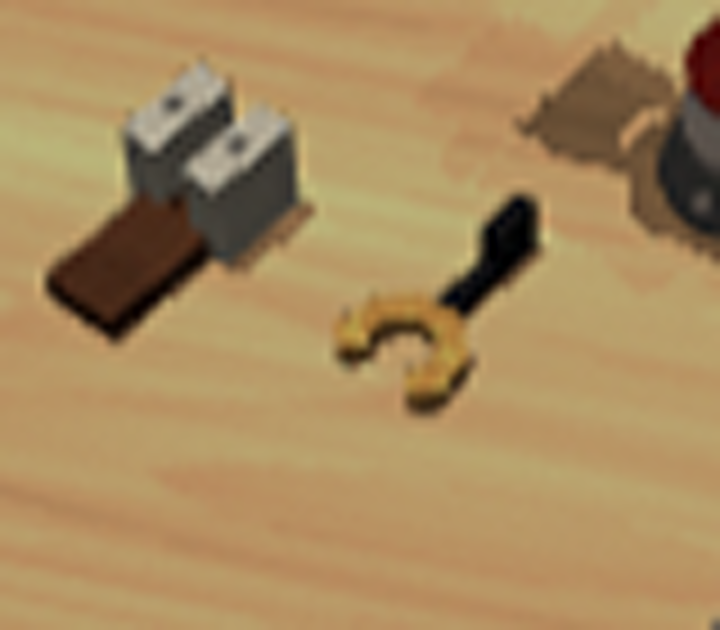

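View pics/top5.png

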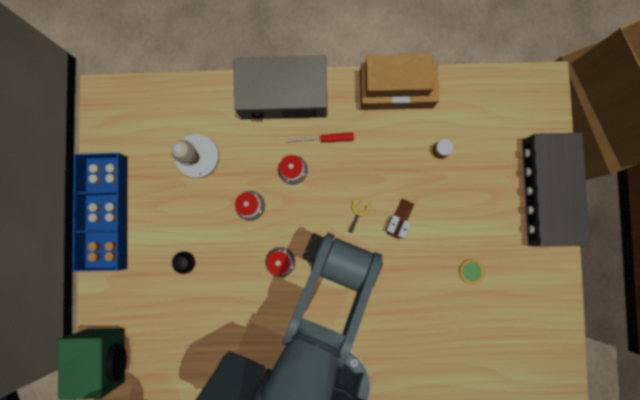

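The collar lies flat, released, ring at scene crop (405,350) and fin at (515,235); top pixels (361,208) and (352,228). Now I'll fit its pose in both cameras.

```bash
python3 - <<'E'
from fit import *
for n,box in(("top",(335,190,45,50)),("scene",(280,185,36,34))):
    img=cv2.imread(f"pics/{n}5.png");hsv=cv2.cvtColor(img,cv2.COLOR_BGR2HSV)
    u0,v0,w,h=box
    ye=(hsv[...,0]>15)&(hsv[...,0]<35)&(hsv[...,1]>(150 if n=="top" else 140))&(hsv[...,2]>90)
    k=(img.max(2)<75)
    print(n,ye[v0:v0+h,u0:u0+w].sum(),k[v0:v0+h,u0:u0+w].sum())
    p0=[.514,-.1,-.43]
    pr,fr=fit(n,ye,lambda q:[W(ring_poly(),q,.012)],p0,box)
    fin=np.array(proj(n,W(np.array([[-.07,0]]),pr,.032)))
    print("ring",pr.round(4),np.degrees(pr[2]),fr)
    big=cv2.resize(img[v0:v0+h,u0:u0+w],None,fx=12,fy=12,interpolation=cv2.INTER_CUBIC)
    for P,z in((ring_poly(),.012),(poly_fin(),.032),(poly_fin(),0)):
        q=((proj(n,W(P,pr,z))-[u0,v0]+.5)*12).astype(int)
        cv2.polylines(big,[q],True,(0,0,255),1)
    cv2.imwrite(f"pics/fit5_{n}.png",big)
E
```

```text
top 16 25
ring [ 0.5137 -0.1007 -0.3924] -22.484566776240012 8.054595947265625
scene 83 97
ring [ 0.5215 -0.1045 -0.4304] -24.658728317489647 0.06183523312211037
```

View pics/fit5_top.png

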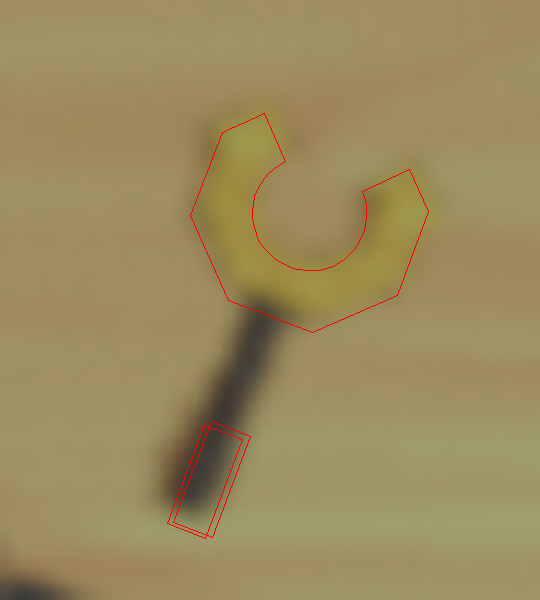

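View pics/fit5_scene.png

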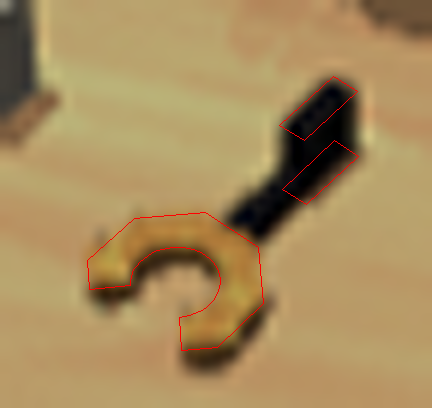

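```bash
python3 - <<'E'
from fit import *
n,box="top",(335,190,45,50)
img=cv2.imread(f"pics/{n}5.png").astype(int);u0,v0,w,h=box
# yellowness relative to wood: B channel lower
r=(img[...,2]-img[...,0]); sub=r[v0:v0+h,u0:u0+w]; print(np.median(sub),sub.max())
ye=(r>np.median(sub)+.5*(np.percentile(sub,99)-np.median(sub)))
print(ye[v0:v0+h,u0:u0+w].sum())
pr,fr=fit(n,ye,lambda q:[W(ring_poly(),q,.012)],[.519,-.1,-.43],box)
print(pr.round(4),np.degrees(pr[2]),fr)
big=cv2.resize(img[v0:v0+h,u0:u0+w].astype(np.uint8),None,fx=12,fy=12,interpolation=cv2.INTER_CUBIC)
for P,z in((ring_poly(),.012),(poly_fin(),.032),(poly_fin(),0)):
    cv2.polylines(big,[((proj(n,W(P,pr,z))-[u0,v0]+.5)*12).astype(int)],True,(0,0,255),1)
cv2.imwrite("pics/fit5b.png",big)
E
```

```text
61.0 96
138
[ 0.5167 -0.1027 -0.3966] -22.722679412261495 0.11551743745803833
```

View pics/fit5b.png

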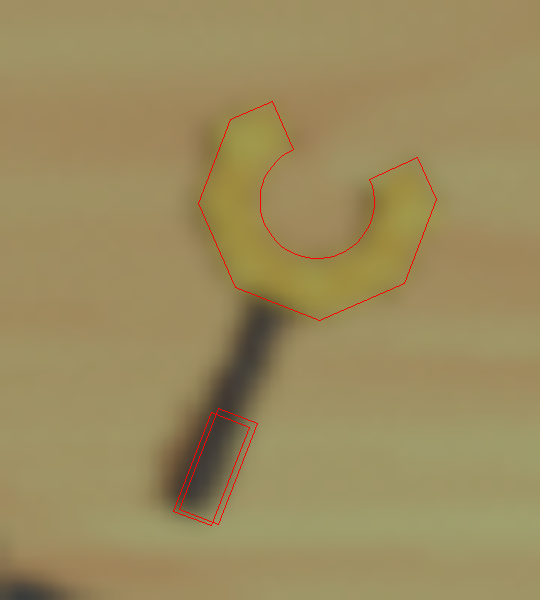

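```bash
python3 - <<'E'
from fit import *
f=onz("top",350.75,228.67,.032)[:2];r=onz("top",360.4,206.8,.012)[:2]
print(f,r,np.linalg.norm(f-r),np.degrees(np.arctan2(*(r-f)[::-1])))
n="top";img=cv2.imread("pics/top5.png");u0,v0,w,h=335,190,45,50
c,s=np.cos(-.4295),np.sin(-.4295)
pr=[.517,-.1015,-.4295]
big=cv2.resize(img[v0:v0+h,u0:u0+w],None,fx=12,fy=12,interpolation=cv2.INTER_CUBIC)
big=cv2.convertScaleAbs(big,alpha=1.5)
for P,z in((ring_poly(),.012),(poly_fin(),.032),(poly_fin(),0)):
    cv2.polylines(big,[((proj(n,W(P,pr,z))-[u0,v0]+.5)*12).astype(int)],True,(0,0,255),1)
cv2.imwrite("pics/fit5c.png",big)
E
```

```text
[ 0.45131691 -0.06993346] [ 0.51519574 -0.10105905] 0.071058471198441 -25.978118482536434
```

View pics/fit5c.png

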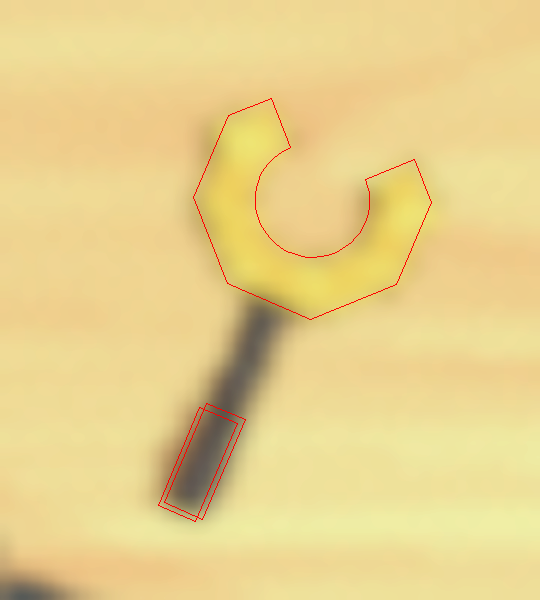

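Top fits (0.517,-0.102), scene (0.5215,-0.1045), and both agree with the jaw line sideways. The mean gives the grip point (0.4555,-0.0738), yaw -24.6°.

```bash
python3 - <<'E'
from h import *
delta([.4555,-.0738,.004],65.4)
E
```

```text
t 10.45 tcp [ 0.3756 -0.0369  0.1514] phi 65.42 open 0.0877 F [-0.1 -0.9  0.6]
shift mm [ -0.3 147.5 -87.8]
rotvec deg [0.08 0.02 0.  ]
```

Request:
drive_tool --rows "0 0.005 -0.015 0 0 0;0 0.015 -0.035 0 0 0;0 0.03 -0.06 0 0 0;0 0.045 -0.08 0 0 0;0 0.06 -0.0867 0 0 0;0 0.075 -0.0867 0 0 0;0 0.09 -0.0867 0 0 0;0 0.1 -0.0867 0 0 0;0 0.1 -0.0867 0 0 0;0 0.1 -0.0867 0 0 0"

```text
time: 11.28
tcp_pos: [0.4557, -0.0739, 0.0505]
ee_rot: [[0.417, -0.001, -0.909], [0.909, 0.0, 0.417], [-0.0, -1.0, 0.001]]
wrist_force: [-0.3, -0.2, -0.2]
opening: 0.088
```

Request:
drive_tool --rows "0 0.008 0 0 0 0;0 0.016 0 0 0 0;0 0.024 0 0 0 0;0 0.032 0 0 0 0;0 0.039 0 0 0 0;0 0.044 0 0 0 0;0 0.0465 0 0 0 0;0 0.0465 0 0 0 0;0 0.0465 0 0 0 0;0 0.0465 0 0 0 0"

```text
time: 12.12
tcp_pos: [0.4558, -0.0739, 0.0045]
ee_rot: [[0.417, 0.0, -0.909], [0.909, -0.0, 0.417], [-0.0, -1.0, -0.001]]
wrist_force: [0.3, -0.3, -0.1]
opening: 0.0882
```

```bash
python3 - <<'E'
from h import *
delta([.4555,-.0738,.004],65.4)
i,d=cams.get_image("scene");cv2.imwrite("pics/scene6.png",i)
b=cv2.convertScaleAbs(i,alpha=1.5,beta=20);crop("",b,260,340,150,220,9,"pics/g7.png")
E
```

```text
t 12.12 tcp [ 0.4558 -0.0739  0.0045] phi 65.38 open 0.0882 F [ 0.3 -0.3 -0.1]
shift mm [-0.   0.5  0.3]
rotvec deg [ 0.03 -0.02 -0.  ]
```

View pics/g7.png

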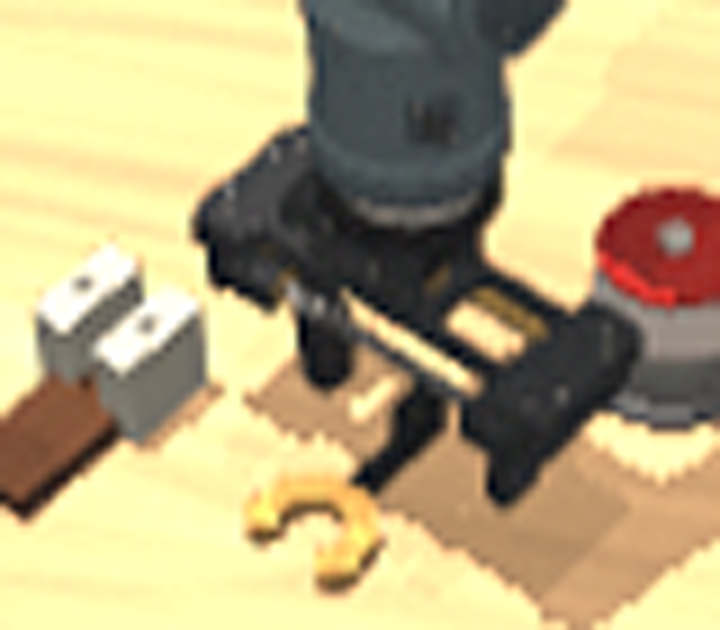

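The fin sits between the fingers at crop (415,415), jaws open on both sides. I'll close firmly.

Request:
drive_tool --rows "0 0 0 0 0 0;0 0 0 0 0 0;0 0 0 0 0 0;0 0 0 0 0 0;0 0 0 0 0 0;0 0 0 0 0 0;0 0 0 0 0 0;0 0 0 0 0 0;0 0 0 0 0 0;0 0 0 0 0 0" --gripper 0.0 --force 58

```text
time: 13.0
tcp_pos: [0.4555, -0.0738, 0.0042]
ee_rot: [[0.417, 0.0, -0.909], [0.909, -0.0, 0.417], [0.0, -1.0, -0.0]]
wrist_force: [-0.0, 0.2, 0.9]
opening: 0.0235
```

Request:
drive_tool --rows "0 -0.003 0 0 0 0;0 -0.009 0 0 0 0;0 -0.018 0 0 0 0;0 -0.03 0 0 0 0;0 -0.045 0 0 0 0;0 -0.06 0 0 0 0;0 -0.075 0 0 0 0;0 -0.09 0 0 0 0;0 -0.1 0 0 0 0;0 -0.105 0 0 0 0"

```text
time: 13.83
tcp_pos: [0.4563, -0.0741, 0.1112]
ee_rot: [[0.416, 0.003, -0.909], [0.909, -0.001, 0.416], [0.0, -1.0, -0.003]]
wrist_force: [-0.6, -0.4, -1.1]
opening: 0.0095
```

```bash
python3 - <<'E'
from h import *
th=np.radians(75);c,s=np.cos(th),np.sin(th)
g=np.array([.4558,-.0739]);col=np.array([.519,-.103]);print("dist",np.linalg.norm(col-g))
stem=np.array([.532,.2247])
for off in(.09,.06,0):
    b=stem-off*np.array([c,s]);t=b-.0697*np.array([c,s]);print(off,t.round(4))
b=stem-.09*np.array([c,s])-.0697*np.array([c,s])
delta([*b,.11],165)
i,d=cams.get_image("scene");cv2.imwrite("pics/scene7.png",i)
b=cv2.convertScaleAbs(i,alpha=1.5,beta=20);crop("",b,250,340,130,220,6,"pics/g8.png")
E
```

```text
dist 0.06957765445888503
0.09 [0.4907 0.0704]
0.06 [0.4984 0.0994]
0 [0.514  0.1574]
t 13.83 tcp [ 0.4563 -0.0741  0.1112] phi 65.39 open 0.0095 F [-0.6 -0.4 -1.1]
shift mm [145.7   1.1  29. ]
rotvec deg [  0.12 -99.61  -0.14]
```

View pics/g8.png

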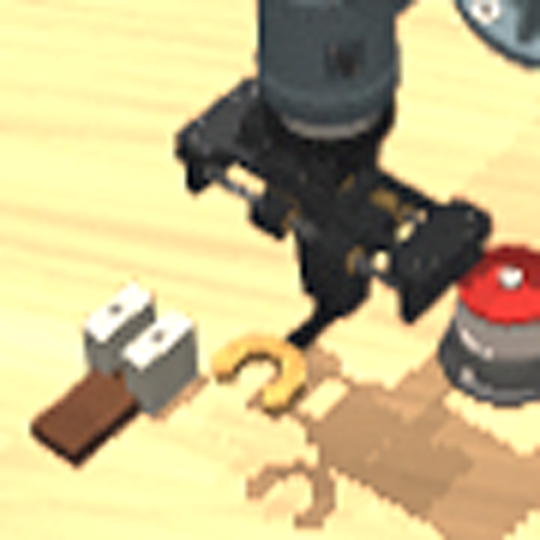

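The lift began before the fingers had quite closed (opening 0.0235 to 0.0095), so the grip height is uncertain. I'll set it down again and re-grip properly.

Request:
drive_tool --rows "0 0.012 0 0 0 0;0 0.026 0 0 0 0;0 0.04 0 0 0 0;0 0.054 0 0 0 0;0 0.068 0 0 0 0;0 0.08 0 0 0 0;0 0.088 0 0 0 0;0 0.093 0 0 0 0;0 0.096 0 0 0 0;0 0.096 0 0 0 0"

```text
time: 14.72
tcp_pos: [0.4554, -0.0737, 0.0134]
ee_rot: [[0.416, -0.001, -0.909], [0.909, 0.0, 0.416], [-0.0, -1.0, 0.001]]
wrist_force: [0.9, -0.2, -0.7]
opening: 0.0096
```

Request:
drive_tool --rows "0 0.001 0 0 0 0;0 0.002 0 0 0 0;0 0.003 0 0 0 0;0 0.004 0 0 0 0;0 0.004 0 0 0 0;0 0.004 0 0 0 0;0 0.004 0 0 0 0;0 0.004 0 0 0 0;0 0.004 0 0 0 0;0 0.004 0 0 0 0"

```text
time: 15.55
tcp_pos: [0.456, -0.0739, 0.0129]
ee_rot: [[0.416, -0.0, -0.91], [0.91, -0.0, 0.416], [-0.001, -1.0, 0.0]]
wrist_force: [-18.8, 6.1, 46.7]
opening: 0.0097
```

Contact came at TCP z=0.013, so the grip was only on the fin's top edge. Re-gripping was right.

Request:
drive_tool --rows "0 -0.004 0 0 0 0;0 -0.004 0 0 0 0;0 -0.004 0 0 0 0;0 -0.004 0 0 0 0;0 -0.004 0 0 0 0;0 -0.004 0 0 0 0;0 -0.004 0 0 0 0;0 -0.004 0 0 0 0;0 -0.004 0 0 0 0;0 -0.004 0 0 0 0" --gripper 0.04

```text
time: 16.38
tcp_pos: [0.4555, -0.0738, 0.0131]
ee_rot: [[0.416, -0.0, -0.909], [0.909, 0.0, 0.416], [-0.0, -1.0, 0.0]]
wrist_force: [-0.4, -0.5, -1.4]
opening: 0.0398
```

Request:
drive_tool --rows "0 0.003 0 0 0 0;0 0.006 0 0 0 0;0 0.008 0 0 0 0;0 0.0095 0 0 0 0;0 0.0095 0 0 0 0;0 0.0095 0 0 0 0;0 0.0095 0 0 0 0;0 0.0095 0 0 0 0;0 0.0095 0 0 0 0;0 0.0095 0 0 0 0"

```text
time: 17.22
tcp_pos: [0.4556, -0.0738, 0.0038]
ee_rot: [[0.417, 0.0, -0.909], [0.909, -0.0, 0.417], [-0.0, -1.0, -0.0]]
wrist_force: [-0.1, 0.4, -0.2]
opening: 0.0401
```

```bash
python3 - <<'E'
from h import *
delta([.4555,-.0738,.004],65.4)
i,d=cams.get_image("scene");cv2.imwrite("pics/scene8.png",i)
b=cv2.convertScaleAbs(i,alpha=1.5,beta=20);crop("",b,260,340,150,220,9,"pics/g9.png")
E
```

```text
t 17.22 tcp [ 0.4556 -0.0738  0.0038] phi 65.39 open 0.0401 F [-0.1  0.4 -0.2]
shift mm [-0.  -0.2  0.1]
rotvec deg [ 0.01 -0.01 -0.  ]
```

View pics/g9.png

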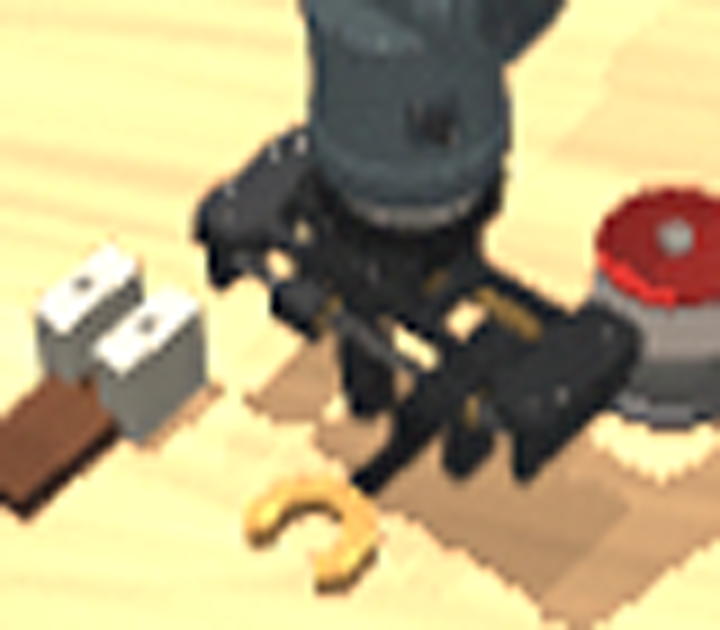

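The collar is flat at the same spot (crop 315,530). I'll close, wait until the opening reads about 10 mm, then lift.

Request:
drive_tool --rows "0 0 0 0 0 0;0 0 0 0 0 0;0 0 0 0 0 0;0 0 0 0 0 0;0 0 0 0 0 0;0 0 0 0 0 0;0 0 0 0 0 0;0 0 0 0 0 0;0 0 0 0 0 0;0 0 0 0 0 0" --gripper 0.0 --force 58

```text
time: 18.1
tcp_pos: [0.4555, -0.0738, 0.0037]
ee_rot: [[0.417, -0.0, -0.909], [0.909, 0.0, 0.417], [0.0, -1.0, 0.0]]
wrist_force: [1.0, -0.9, 1.2]
opening: 0.0098
```

Request:
drive_tool --rows "0 -0.006 0 0 0 0;0 -0.018 0 0 0 0;0 -0.035 0 0 0 0;0 -0.052 0 0 0 0;0 -0.07 0 0 0 0;0.005 -0.088 0.001 0 0 0;0.015 -0.105 0.003 0 -4 0;0.025 -0.118 0.005 0 -9 0;0.037 -0.125 0.007 0 -15 0;0.05 -0.126 0.01 0 -21 0"

```text
time: 18.93
tcp_pos: [0.4683, -0.0242, 0.1318]
ee_rot: [[0.058, 0.003, -0.998], [0.998, -0.001, 0.058], [-0.001, -1.0, -0.003]]
wrist_force: [0.1, -0.1, -1.5]
opening: 0.0092
```

```bash
python3 - <<'E'
from h import *
delta([.4907,.0704,.13],165)
E
```

```text
t 18.93 tcp [ 0.4683 -0.0242  0.1318] phi 86.65 open 0.0092 F [ 0.1 -0.1 -1.5]
shift mm [ 95.7   1.8 -16.8]
rotvec deg [  0.11 -78.35  -0.16]
```

Request:
drive_tool --rows "0.008 0 -0.001 0 -6 0;0.018 0 -0.003 0 -12.5 0;0.028 0 -0.005 0 -19 0;0.038 0 -0.007 0 -25.5 0;0.048 0 -0.009 0 -32 0;0.058 0 -0.011 0 -38.5 0;0.068 0 -0.012 0 -45 0;0.078 0 -0.014 0 -51.5 0;0.088 0 -0.016 0 -58 0;0.093 0 -0.017 0 -64 0"

```text
time: 19.77
tcp_pos: [0.4899, 0.0685, 0.1299]
ee_rot: [[-0.872, -0.0, -0.489], [0.489, 0.0, -0.872], [0.0, -1.0, 0.0]]
wrist_force: [-1.0, 0.5, -0.7]
opening: 0.0094
```

```bash
python3 - <<'E'
from h import *
delta([.4907,.0704,.13],165)
E
```

```text
t 19.77 tcp [0.4899 0.0685 0.1299] phi 150.74 open 0.0094 F [-1.   0.5 -0.7]
shift mm [ 0.2 -0.1 -2. ]
rotvec deg [  0.   -14.26   0.02]
```

Request:
drive_tool --rows "0 0 0 0 -5 0;0 0 0 0 -10 0;0 0 0 0 -13.5 0;0 0 0 0 -14.2 0;0 0 0 0 -14.2 0;0 0 0 0 -14.2 0;0 0 0 0 -14.2 0;0 0 0 0 -14.2 0;0 0 0 0 -14.2 0;0 0 0 0 -14.2 0"

```text
time: 20.6
tcp_pos: [0.4901, 0.0676, 0.1297]
ee_rot: [[-0.964, -0.0, -0.266], [0.266, 0.0, -0.964], [0.0, -1.0, 0.0]]
wrist_force: [0.6, -0.1, -2.0]
opening: 0.0095
```

```bash
python3 - <<'E'
from h import *
delta([.4907,.0704,.05],165)
for n in("scene","top"):
    i,d=cams.get_image(n);cv2.imwrite(f"pics/{n}9.png",i);np.save(f"pics/{n}9.npy",d)
b=cv2.convertScaleAbs(cv2.imread("pics/scene9.png"),alpha=1.4,beta=10);crop("",b,310,400,130,240,5,"pics/ga.png")
b=cv2.convertScaleAbs(cv2.imread("pics/top9.png"),alpha=1.4,beta=10);crop("",b,230,330,180,270,6,"pics/gb.png")
E
```

```text
t 20.6 tcp [0.4901 0.0676 0.1297] phi 164.56 open 0.0095 F [ 0.6 -0.1 -2. ]
shift mm [ 0.1 79.7 -2.9]
rotvec deg [-0.   -0.44  0.  ]
```

View pics/ga.png

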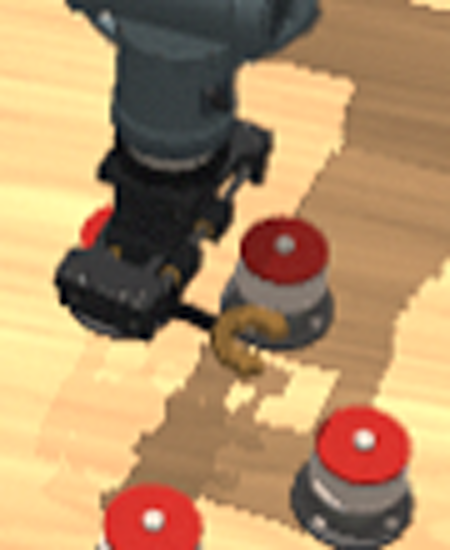

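View pics/gb.png

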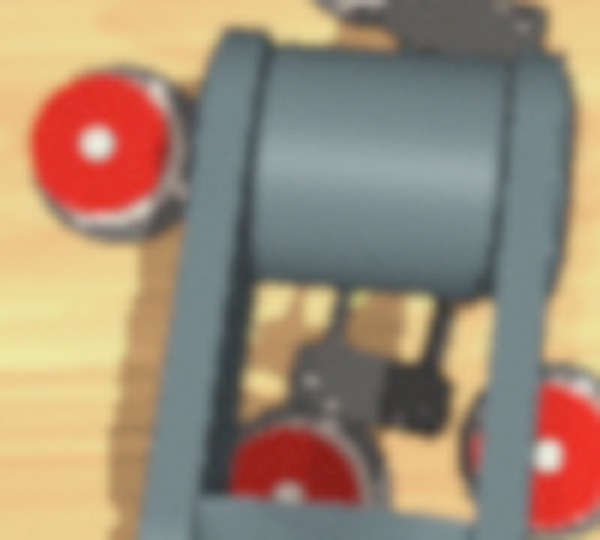

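The collar is held level with its gap towards the target stem (scene crop 250,335 to 362,450); the arm hides it from the top camera. I'll lower it to slide height and measure there.

Request:
drive_tool --rows "0 0.008 -0.002 0 -0.4 0;0 0.02 -0.003 0 -0.4 0;0 0.032 -0.003 0 -0.4 0;0 0.044 -0.003 0 -0.4 0;0 0.056 -0.003 0 -0.4 0;0 0.066 -0.003 0 -0.4 0;0 0.074 -0.003 0 -0.4 0;0 0.079 -0.003 0 -0.4 0;0 0.079 -0.003 0 -0.4 0;0 0.079 -0.003 0 -0.4 0"

```text
time: 21.53
tcp_pos: [0.4909, 0.0705, 0.0506]
ee_rot: [[-0.966, -0.0, -0.259], [0.259, 0.0, -0.966], [0.0, -1.0, 0.0]]
wrist_force: [-0.2, -0.0, -0.8]
opening: 0.0097
```

```bash
cat > rel.py <<'E'
from fit import *
import sys
tag=sys.argv[1]
o=arm.get_obs();p=np.array(o["tcp_pos"]);delta(None)
img,d=cams.get_image("scene");cv2.imwrite(f"pics/scene{tag}.png",img)
R=np.array(o["ee_rot"]);hd=-R[:2,2];th=np.arctan2(hd[1],hd[0])
zt=p[2]-.004+.012
p0=[*(p[:2]+.07*hd+[.003,-.001]),th]
c=proj("scene",[*p0[:2],zt])[0].astype(int);box=(c[0]-20,c[1]-18,40,36);u0,v0,w,h=box
hsv=cv2.cvtColor(img,cv2.COLOR_BGR2HSV)
ye=(hsv[...,0]>12)&(hsv[...,0]<35)&(hsv[...,1]>135)&(hsv[...,2]>50)
pr,fr=fit("scene",ye,lambda q:[W(ring_poly(),q,zt)],p0,box)
print("ring",pr[:2].round(4),"yaw",np.degrees(pr[2]).round(2),"res",round(fr,3),"hd",np.degrees(th).round(2),"n",ye[v0:v0+h,u0:u0+w].sum())
st=np.array([.5358,.2234]);e=st-pr[:2]
print("to stem along",(e@hd*1000).round(1),"left",((hd[0]*e[1]-hd[1]*e[0])*1000).round(1),"bore from tcp along",((pr[:2]-p[:2])@hd*1000).round(1))
U0,V0=u0-15,v0-15
big=cv2.resize(img[V0:V0+70,U0:U0+80],None,fx=9,fy=9,interpolation=cv2.INTER_CUBIC);big=cv2.convertScaleAbs(big,alpha=1.4,beta=10)
cv2.polylines(big,[((proj("scene",W(ring_poly(),pr,zt))-[U0,V0]+.5)*9).astype(int)],True,(255,0,0),1)
cv2.imwrite(f"pics/rel{tag}.png",big)
E
python3 rel.py 10
```

```text
t 21.53 tcp [0.4909 0.0705 0.0506] phi 164.99 open 0.0097 F [-0.2 -0.  -0.8]
ring [0.5144 0.1381] yaw 77.25 res 0.266 hd 74.99 n 128
to stem along 87.9 left 1.4 bore from tcp along 71.4
```

View pics/rel10.png

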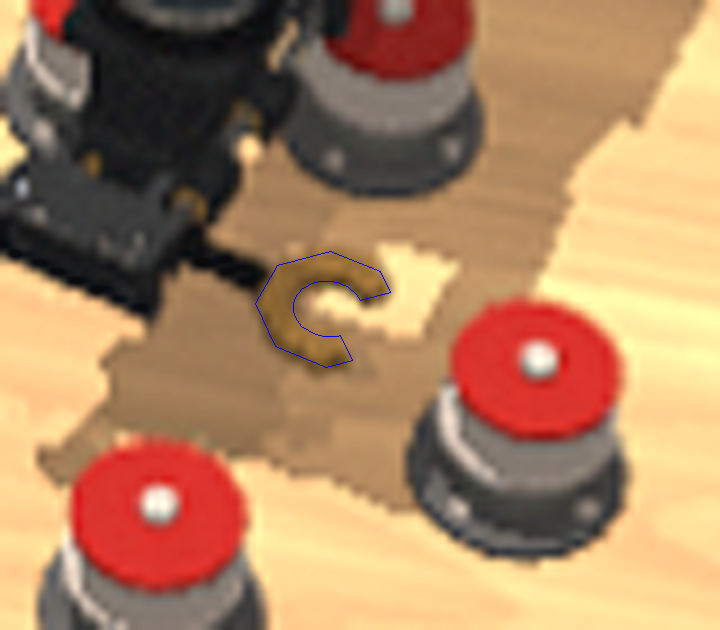

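The fit sits on the ring: 88 mm to go and about 1 mm sideways. I'll advance in stages.

Request:
drive_tool --rows "0 0 -0.003 0 0 0;0.0005 0 -0.009 0 0 0;0.001 0 -0.016 0 0 0;0.001 0 -0.023 0 0 0;0.001 0 -0.03 0 0 0;0.001 0 -0.037 0 0 0;0.001 0 -0.043 0 0 0;0.001 0 -0.045 0 0 0;0.001 0 -0.045 0 0 0;0.001 0 -0.045 0 0 0"

```text
time: 22.42
tcp_pos: [0.5015, 0.1143, 0.0506]
ee_rot: [[-0.966, -0.0, -0.259], [0.259, -0.0, -0.966], [0.0, -1.0, 0.0]]
wrist_force: [0.2, 0.6, -0.5]
opening: 0.0098
```

```bash
python3 rel.py 11
```

```text
t 22.42 tcp [0.5015 0.1143 0.0506] phi 165.01 open 0.0098 F [ 0.2  0.6 -0.5]
ring [0.5238 0.18  ] yaw 85.31 res 0.287 hd 75.01 n 113
to stem along 45.0 left -0.4 bore from tcp along 69.2
```

View pics/rel11.png

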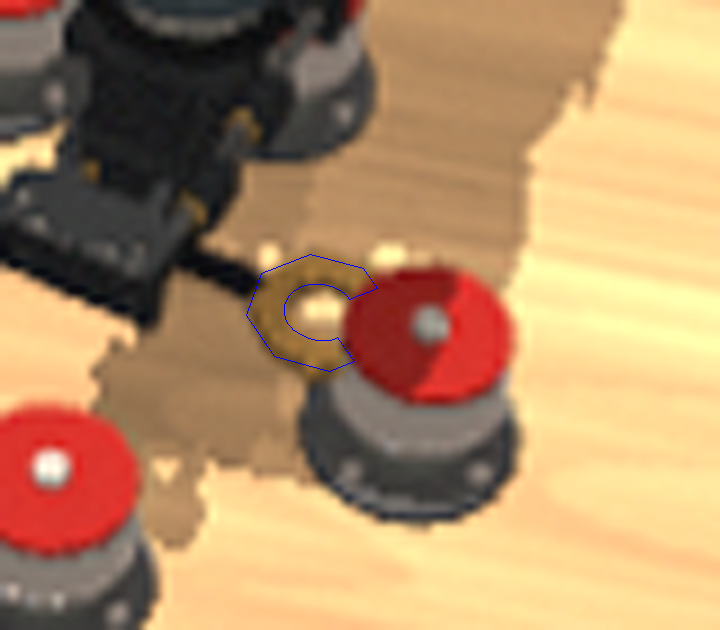

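Request:
drive_tool --rows "0 0 -0.003 0 0 0;0 0 -0.007 0 0 0;0 0 -0.011 0 0 0;0 0 -0.015 0 0 0;0 0 -0.019 0 0 0;0 0 -0.023 0 0 0;0 0 -0.026 0 0 0;0 0 -0.026 0 0 0;0 0 -0.026 0 0 0;0 0 -0.026 0 0 0"

```text
time: 23.3
tcp_pos: [0.5082, 0.1393, 0.0507]
ee_rot: [[-0.966, -0.0, -0.259], [0.259, -0.0, -0.966], [0.0, -1.0, 0.0]]
wrist_force: [0.1, -0.3, -1.7]
opening: 0.0094
```

Request:
drive_tool --rows "0 0 -0.002 0 0 0;0 0 -0.004 0 0 0;0 0 -0.006 0 0 0;0 0 -0.008 0 0 0;0 0 -0.01 0 0 0;0 0 -0.012 0 0 0;0 0 -0.013 0 0 0;0 0 -0.013 0 0 0;0 0 -0.013 0 0 0;0 0 -0.013 0 0 0"

```text
time: 24.13
tcp_pos: [0.5116, 0.1518, 0.0507]
ee_rot: [[-0.966, -0.0, -0.259], [0.259, -0.0, -0.966], [0.0, -1.0, 0.0]]
wrist_force: [-0.2, -0.8, -1.3]
opening: 0.0091
```

```bash
python3 - <<'E'
from h import *
delta(None)
for n,b in(("scene",(340,420,180,250)),("top",(210,290,170,240))):
    i,d=cams.get_image(n);cv2.imwrite(f"pics/{n}12.png",i)
    u0,u1,v0,v1=b;crop("",cv2.convertScaleAbs(i,alpha=1.4,beta=10),u0,u1,v0,v1,8,f"pics/k_{n}.png")
E
```

```text
t 24.13 tcp [0.5116 0.1518 0.0507] phi 164.99 open 0.0091 F [-0.2 -0.8 -1.3]
```

View pics/k_scene.png

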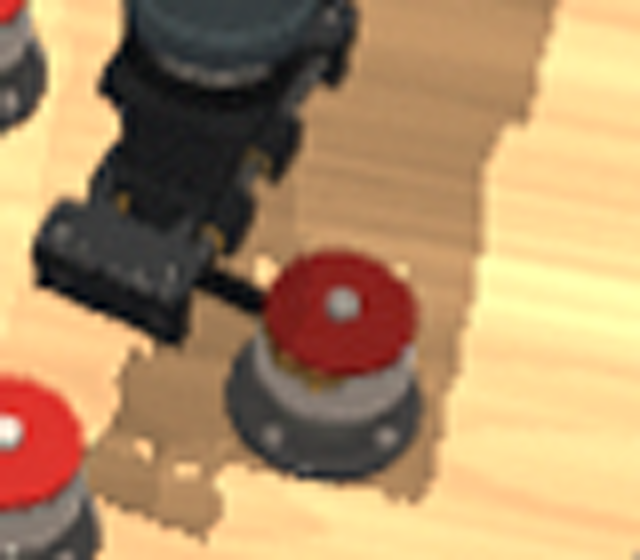

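View pics/k_top.png

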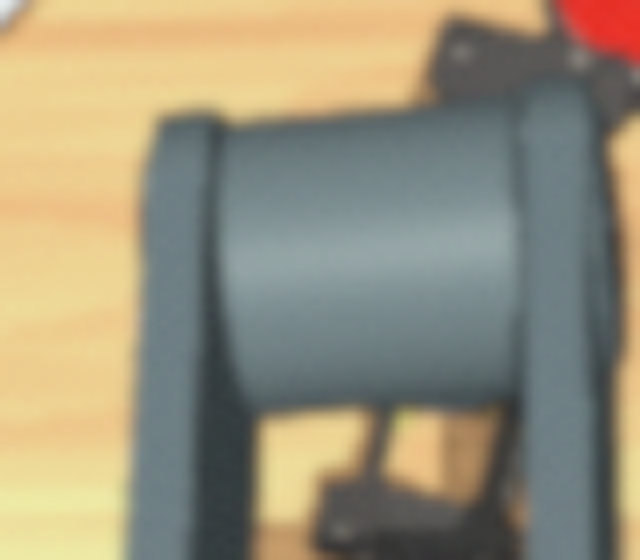

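No contact so far (under 2 N); the ring is under the cap, with brass showing at scene crop (300,370). I'll ease forward to feel the bore's back wall, then back off 7 mm to centre.

Request:
drive_tool --rows "0 0 -0.001 0 0 0;0 0 -0.002 0 0 0;0 0 -0.003 0 0 0;0 0 -0.004 0 0 0;0 0 -0.005 0 0 0;0 0 -0.006 0 0 0;0 0 -0.007 0 0 0;0 0 -0.008 0 0 0;0 0 -0.008 0 0 0;0 0 -0.008 0 0 0"

```text
time: 25.07
tcp_pos: [0.5138, 0.1596, 0.0507]
ee_rot: [[-0.966, 0.0, -0.259], [0.259, -0.0, -0.966], [-0.0, -1.0, 0.0]]
wrist_force: [-0.4, -0.9, -0.8]
opening: 0.0096
```

Request:
drive_tool --rows "0 0 -0.0005 0 0 0;0 0 -0.001 0 0 0;0 0 -0.0015 0 0 0;0 0 -0.002 0 0 0;0 0 -0.002 0 0 0;0 0 -0.002 0 0 0;0 0 -0.002 0 0 0;0 0 -0.002 0 0 0;0 0 -0.002 0 0 0;0 0 -0.002 0 0 0"

```text
time: 25.9
tcp_pos: [0.5142, 0.1615, 0.0507]
ee_rot: [[-0.966, -0.0, -0.259], [0.259, -0.0, -0.966], [0.0, -1.0, 0.0]]
wrist_force: [0.5, 1.3, -1.8]
opening: 0.0094
```

Request:
drive_tool --rows "0 0 -0.0005 0 0 0;0 0 -0.001 0 0 0;0 0 -0.0015 0 0 0;0 0 -0.002 0 0 0;0 0 -0.002 0 0 0;0 0 -0.002 0 0 0;0 0 -0.002 0 0 0;0 0 -0.002 0 0 0;0 0 -0.002 0 0 0;0 0 -0.002 0 0 0"

```text
time: 26.73
tcp_pos: [0.5148, 0.1634, 0.0507]
ee_rot: [[-0.966, -0.0, -0.259], [0.259, -0.0, -0.966], [0.0, -1.0, 0.0]]
wrist_force: [-0.4, -2.0, -1.2]
opening: 0.0096
```

Request:
drive_tool --rows "0 0 -0.0005 0 0 0;0 0 -0.001 0 0 0;0 0 -0.0015 0 0 0;0 0 -0.002 0 0 0;0 0 -0.002 0 0 0;0 0 -0.002 0 0 0;0 0 -0.002 0 0 0;0 0 -0.002 0 0 0;0 0 -0.002 0 0 0;0 0 -0.002 0 0 0"

```text
time: 27.57
tcp_pos: [0.5148, 0.1636, 0.0506]
ee_rot: [[-0.966, -0.002, -0.259], [0.259, -0.003, -0.966], [0.001, -1.0, 0.003]]
wrist_force: [-2.3, -11.2, 2.9]
opening: 0.0094
```

Contact is at 96 mm of travel against the predicted 95–97 mm. I'll back off to centre and then lower to the seat.

Request:
drive_tool --rows "0 0 0.003 0 0 0;0 0 0.006 0 0 0;0 0 0.0088 0 0 0;0 0 0.0088 0 0 0;0 0.0015 0.0088 0 0 0;0 0.003 0.0088 0 0 0;0 0.0045 0.0088 0 0 0;0 0.0055 0.0088 0 0 0;0 0.006 0.0088 0 0 0;0 0.006 0.0088 0 0 0"

```text
time: 28.4
tcp_pos: [0.5129, 0.157, 0.0445]
ee_rot: [[-0.966, -0.0, -0.259], [0.259, 0.0, -0.966], [0.0, -1.0, 0.0]]
wrist_force: [0.3, 0.2, -2.1]
opening: 0.0095
```

Request:
drive_tool --rows "0 0.0003 0 0 0 0;0 0.0006 0 0 0 0;0 0.0006 0 0 0 0;0 0.0006 0 0 0 0;0 0.0006 0 0 0 0;0 0.0006 0 0 0 0;0 0.0006 0 0 0 0;0 0.0006 0 0 0 0;0 0.0006 0 0 0 0;0 0.0006 0 0 0 0"

```text
time: 29.23
tcp_pos: [0.5131, 0.1569, 0.0441]
ee_rot: [[-0.966, 0.0, -0.259], [0.259, -0.0, -0.966], [-0.0, -1.0, -0.0]]
wrist_force: [-0.7, 0.1, -1.3]
opening: 0.0091
```

Request:
drive_tool --rows "0 0 0 0 0 0;0 0 0 0 0 0;0 0 0 0 0 0;0 0 0 0 0 0;0 0 0 0 0 0;0 0 0 0 0 0;0 0 0 0 0 0;0 0 0 0 0 0;0 0 0 0 0 0;0 0 0 0 0 0" --gripper 0.05

```text
time: 30.07
tcp_pos: [0.513, 0.1569, 0.0441]
ee_rot: [[-0.966, -0.0, -0.259], [0.259, -0.0, -0.966], [-0.0, -1.0, 0.0]]
wrist_force: [0.7, -0.4, 0.8]
opening: 0.05
```

Request:
drive_tool --rows "0 0 0.004 0 0 0;0 0 0.012 0 0 0;0 0 0.024 0 0 0;0 0 0.036 0 0 0;0 0 0.046 0 0 0;0 -0.01 0.05 0 0 0;0 -0.035 0.05 0 0 0;0 -0.065 0.05 0 0 0;0 -0.095 0.05 0 0 0;0 -0.12 0.05 0 0 0"

```text
time: 30.9
tcp_pos: [0.5004, 0.108, 0.167]
ee_rot: [[-0.966, 0.002, -0.26], [0.26, 0.0, -0.966], [-0.002, -1.0, -0.001]]
wrist_force: [-0.1, 0.1, -0.3]
opening: 0.05
```

Request:
drive_tool --rows "0 -0.01 0.02 0 0 0;0 -0.02 0.05 0 0 0;0 -0.02 0.08 0 0 0;0 -0.02 0.11 0 0 0;0 -0.02 0.14 0 0 0;0 -0.02 0.17 0 0 0;0 -0.02 0.2 0 0 0;0 -0.02 0.22 0 0 0;0 -0.02 0.22 0 0 0;0 -0.02 0.22 0 0 0"

```text
time: 31.73
tcp_pos: [0.4629, -0.0414, 0.18]
ee_rot: [[-0.951, -0.015, -0.307], [0.308, -0.051, -0.95], [-0.001, -0.999, 0.053]]
wrist_force: [-0.4, -0.1, -0.3]
opening: 0.0499
```

```bash
python3 - <<'E'
from h import *
delta(None)
for n,b in(("scene",(350,410,190,250)),("top",(220,280,180,240))):
    i,d=cams.get_image(n);cv2.imwrite(f"pics/{n}13.png",i)
    u0,u1,v0,v1=b;crop("",cv2.convertScaleAbs(i,alpha=1.3,beta=10),u0,u1,v0,v1,9,f"pics/z_{n}.png")
E
```

```text
t 31.73 tcp [ 0.4629 -0.0414  0.18  ] phi 162.07 open 0.0499 F [-0.4 -0.1 -0.3]
```

View pics/z_scene.png

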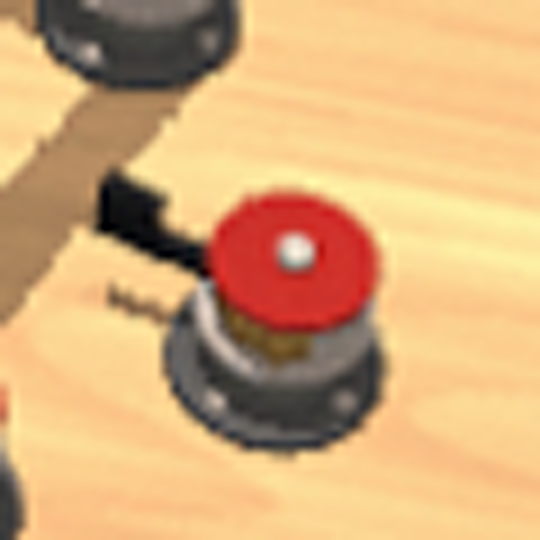

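View pics/z_top.png

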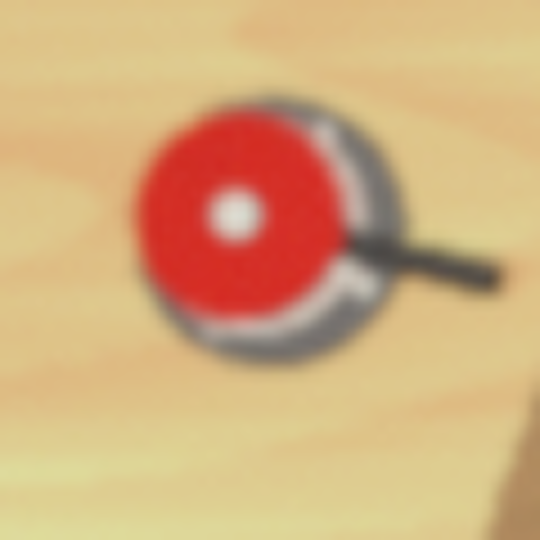

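View pics/top13.png

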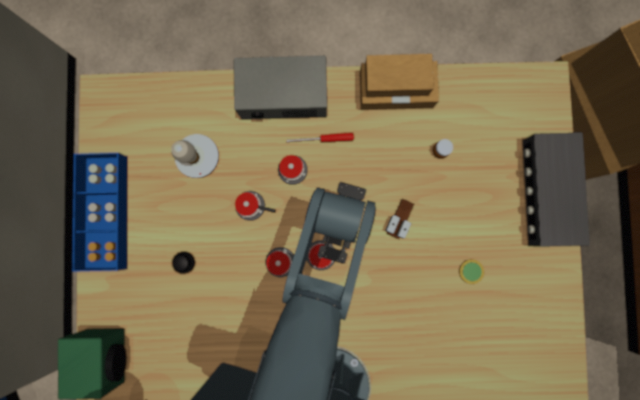

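The collar is on the seat with only its tail showing, and the other things look unmoved. I'll measure the tail against the stem in both cameras.

```bash
python3 - <<'E'
from fit import *
stems={"top":np.array([.5281,.2261]),"scene":np.array([.5358,.2234])}
for n,b in(("scene",(350,190)),("top",(220,180))):
    img=cv2.imread(f"pics/{n}13.png");u0,v0=b;w=h=60
    big=cv2.convertScaleAbs(cv2.resize(img[v0:v0+h,u0:u0+w],None,fx=9,fy=9,interpolation=cv2.INTER_CUBIC),alpha=1.3,beta=10)
    pose=[*stems[n],np.radians(75)]
    for P,z in((poly_fin(),.072),(poly_fin(),.04),(ring_poly(),.052)):
        cv2.polylines(big,[((proj(n,W(P,pose,z))-[u0,v0]+.5)*9).astype(int)],True,(255,0,0) if z!=.04 else (0,255,0),1)
    cv2.imwrite(f"pics/y_{n}.png",big)
for t in("scene","top"):
    a=cv2.imread(f"pics/{t}0.png");c=cv2.imread(f"pics/{t}13.png");print(t,cv2.absdiff(a,c).mean())
E
```

```text
scene 6.755264322916666
top 10.53820703125
```

View pics/y_scene.png

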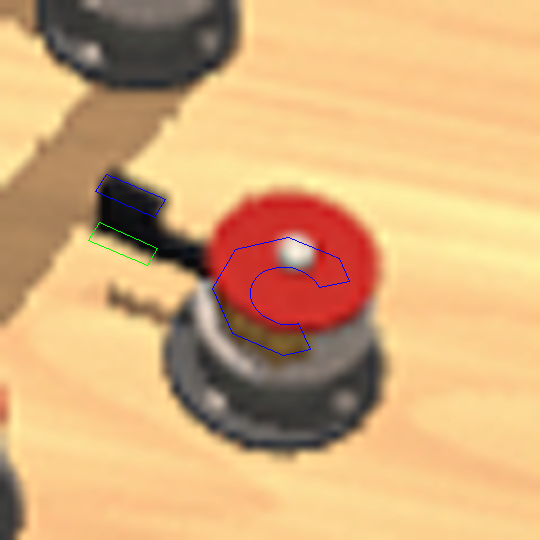

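View pics/y_top.png

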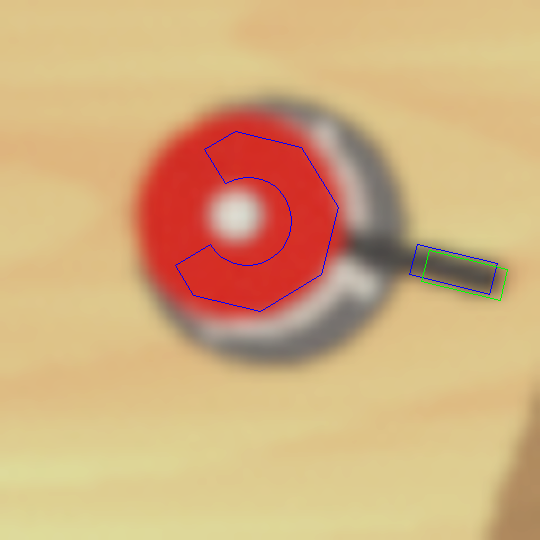

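```bash
python3 - <<'E'
from h import *
o=arm.get_obs();print(o["time"],np.round(o["qvel"],3),np.round(o["tcp_pos"],3),np.round(o["wrist_force"],1))
print(workorder.finish_job())
E
```

```text
31.8333 [ 0.004 -0.002 -0.002  0.002  0.001 -0.001] [ 0.463 -0.041  0.18 ] [-0.5 -0.5  0.2]
the job is handed in; nothing more can be done
None
```

I lifted the collar out of the cradle, set it flat on the bench and let go. I then took it by the black grip, slid it gap first onto the left-most damper stem, lowered it onto the seat and released it. The job was handed in at 31.8 s of the 54 s allowed.

**Last checks:**
- **Position:** the outline of a centred collar lying on the seat matched the visible tail and brass to within about a pixel (about 2 mm) in both cameras.
- **Fit on the stem:** contact with the back of the bore came at 96 mm of travel, against 95–97 mm expected. I backed off 7 mm from there to centre it.
- **At rest:** the arm was still and clear, and the wrist force was below 1 N. By eye, the lamp and other loose things were where they started.

**What went wrong or disagreed:**
- **First set-down:** I went too low and the fingertips pressed the bench with about 30 N. I backed off and let the collar drop about 11 mm; it landed flat.
- **First grip on the tail:** I lifted before the fingers had fully closed. When I lowered the collar again to re-grip it, it met the bench with about 47 N on the wrist. I then opened the fingers and gripped it properly.
- **Cameras:** the two differ by about 5–8 mm in absolute position. I averaged them to place the grasps and compared the collar with the stem within one camera at a time.

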